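# Unscrew the post knob and stow the doughnut cutters on the jar shelf

## Task

Put the washed doughnut cutters away on the jar shelf's post: first unscrew the wooden knob from the post and lift it off without forcing the thread, and stand it upright, open end down, in the white dish, where it stays while the tin airs. Then slide every round doughnut cutter that is lying about down over the post so that they lie flat on one another, and last of all swing the little gate fully shut. Leave the jars, egg timer, star cutter, bowl and salt shaker where they are.

Things in the scene. Friction and masses are not known exactly. Their poses are not given: they have to be found in the camera images.
- shelf: low jar shelf of teak, fixed on the table: board 160 (x) x 440 (y) mm, top 22 mm above the table. Origin: centre of its underside, on the table; z up. Low rails (top 47 mm above the board) run along its +x edge, its -y end, and along its -x edge only beside the jars (y -216 to +51 mm). The cutter post stands at x -10, y +120 mm in this frame.
- post_base (a point): point on the axis of the upright teak cutter post, at the board's top. Above it: a foot disc 48 mm in diameter and 6 mm high (cutters come to rest on it), a smooth shaft 28 mm in diameter up to 63 mm, then a coarse wooden right-hand screw thread, 28 mm over its crests, 8 mm rise per turn, up to the top at 93 mm.
- post_top (a point): top of the cutter post, on its axis, 93 mm above the board (115 mm above the table)
- knob: turned teak screw knob, at the start screwed down on the post: round head 50 mm in diameter, 15 mm high (40 to 55 mm above its origin), over a hollow skirt 41 mm in diameter, 40 mm high and deep, open below; 70 g. Origin: on its axis at the skirt's lower rim, at the start 54 mm above the board; z along its axis, up. It must rise 40 mm in all to clear the post.
- knob_top (a point): centre of the knob's flat top, 55 mm above its origin. Turned counter-clockwise seen from above the knob unscrews and climbs 8 mm per turn; 2.2 to 2.4 turns (17 to 19 mm of climb) set it free, then it lifts straight off (turned farther it only sits loose and may lean). Until then the thread holds. 1 mm axial play; turns with little effort.
- dish: small round white dish, fixed on the table: 90 mm across the rim, 14 mm high, inner floor 6 mm above the table and about 70 mm across. Origin: centre of its underside
- gate (a joint): angle of the low wooden swing gate at the shelf's +y end: 0 rad = shut (straight across the end of the board), up to 1.5 rad = open. Swings about a vertical hinge at the end of the +x rail; opening carries its free end outwards, to the shelf's +y. Slight friction (about 0.03 Nm), it stays where it is left and has a hard stop at 0.
- gate_end (a point): middle of the gate's free end, at its top edge (71 mm above the table). The gate is a slatted panel 140 mm long, 10 mm thick, 46 mm high, its lower edge 25 mm above the table
- gate_hinge (a point): point on the gate's hinge axis, at the height of its top edge
- cutter1: tin doughnut cutter: plain flat round ring 54 mm outside, hole 34 mm, 14 mm high, 50 g, lying flat on the table (may be absent). All cutters are alike. Origin: centre of its underside; z along its axis
- cutter2: tin doughnut cutter: plain flat round ring 54 mm outside, hole 34 mm, 14 mm high, 50 g, lying flat on the table (may be absent). All cutters are alike. Origin: centre of its underside; z along its axis
- cutter3: tin doughnut cutter: plain flat round ring 54 mm outside, hole 34 mm, 14 mm high, 50 g, lying flat on the table (may be absent). All cutters are alike. Origin: centre of its underside; z along its axis
- cutter4: tin doughnut cutter: plain flat round ring 54 mm outside, hole 34 mm, 14 mm high, 50 g, lying flat on the table (may be absent). All cutters are alike. Origin: centre of its underside; z along its axis
- jar1: jar nearest the cutter post: short clear glass jar with cork lid, 56 mm in diameter, 75 mm high, standing on the shelf board. Bystander. Origin: centre of its underside
- jar2: middle jar: short clear glass jar with cork lid, 56 mm in diameter, 75 mm high, standing on the shelf board. Bystander. Origin: centre of its underside
- jar3: third jar: short clear glass jar with cork lid, 56 mm in diameter, 75 mm high, standing on the shelf board. Bystander. Origin: centre of its underside
- timer: white porcelain egg timer, 42 mm in diameter, 54 mm high, at the shelf's -y end. Bystander. Origin: centre of its underside
- star_cutter: star-shaped tin cookie cutter, 56 mm across, 22 mm high, on the table. Bystander, not one of the cutters for the post. Origin: centre of its underside
- bowl: small blue bowl, 100 mm across, 45 mm high, on the table. Bystander. Origin: centre of its underside
- shaker: white salt shaker with steel top, 44 mm in diameter, 84 mm high, on the table. Bystander. Origin: centre of its underside
Not all that is in view belongs to the job. What is meant by the dish is not green, and is the larger of those in its own colour. What is shaped like the cutter1 but yellow is not meant.

How it is judged:
On the way, in this order (a step that is already met when the one before it is completed fails the run):
1. the knob is unscrewed and lifted clear of the post (z of knob in the frame of shelf above 0.1165 m), for 0.1 s.
2. the knob stands upright in the dish, released (horizontal distance between knob and dish below 0.025 m and height (world z) of knob below 0.016 m and angle between knob's own z axis and vertical below 0.15 rad and contact force between the fingers and knob below 0.1 N and linear speed of knob below 0.02 m/s), for 0.3 s.
3. every doughnut cutter lies flat on the post (horizontal distance between each of cutter1, cutter2, cutter3, cutter4 and post_base below 0.008 m and z of each of cutter1, cutter2, cutter3, cutter4 in the frame of shelf below 0.08 m and angle between each of cutter1, cutter2, cutter3, cutter4's own z axis and vertical below 0.12 rad), for 0.3 s.
4. the gate is shut (value of joint gate below 0.08 rad), for 0.2 s.
At the end, for the whole second after the job is handed in: Knob upright (0.15 rad) on the dish floor within 25 mm of its centre; every doughnut cutter present is on the post: within 8 mm of its axis, 0.12 rad of flat, underside less than 58 mm above the board; gate within 0.08 rad of shut; all at rest (all of step 3 and horizontal distance between knob and dish below 0.025 m and height (world z) of knob below 0.016 m and angle between knob's own z axis and vertical below 0.15 rad and value of joint gate below 0.08 rad and linear speed of each of knob, cutter1, cutter2, cutter3, cutter4 below 0.02 m/s); the robot touches nothing.
It fails at once if a bystander (jar, timer, star cutter, bowl, salt shaker) is moved more than 30 mm (distance of any of jar1, jar2, jar3, timer, star_cutter, bowl, shaker from where it was at the start of the episode above 0.03 m).
It fails at once if the knob is forced: more than 110 N between it and the post or shelf (contact force between knob and shelf above 110 N).
Of cutter1, cutter2, cutter3, cutter4 only 2 to 4 are there at a start; the rules pass over those that are not, and their reading is None.
At some moment in a run one of cutter1, cutter2, cutter3, cutter4 may be knocked a few centimetres aside while the robot is not near it.
It also fails if it takes over 210 s, if anything falls off the work surface, if the arm or the gripper's body presses on something with over 40 N, if the wrist force passes 120 N, or if a joint passes its speed limit or range.

## Robot

A 7-joint arm with a two-finger parallel gripper is mounted at the origin on the work surface. World frame = base frame: x ahead of the robot, y to its left, z up, the work surface at z = 0. Lengths are in m, angles in rad, forces in N, time in s.
With the tool pointing down it reaches from about 0.4 to 0.85 m from the base axis. Payload 4.5 kg.
Tool frame: the origin (TCP) lies at the very end of the fingers, on their centre line; the grasp point (between the pads) lies 19 mm behind it; y points along the fingers, x is the direction in which the jaws open and shut, and the axes are right-handed (so a half turn about y gives the same grasp; the last joint's range is limited). The gripper opens to 88 mm and grips with 3 to 60 N. Pads are 18 mm wide; open, the fingers measure 123 mm over their backs; the gripper's body (75 mm by 187 mm) begins 45 mm behind the grasp point.
Start: joints at [1.282, 0.689, -0.195, 1.565, 0.157, 0.902, -0.215], TCP at [0.198, -0.593, 0.239] pointing down, gripper open.
Joint ranges: [-3.01, 3.01], [-0.46, 2.08], [-1.47, 1.51], [0.13, 2.56], [-1, 4.14], [0.04, 2.09], [-2.66, 2.66]. Speed limits (rad/s): [2.57, 2.57, 3.14, 3.14, 3.14, 3.14, 3.14].

## Interface

Orientations are given as a unit quaternion [x, y, z, w].
In Python, from plant import r gives the robot as it stands.
- The arm moves only by the shell command python3 -m inch 'ROWS' [OPENING] [FORCE]. ROWS is JSON, a list of rows, each a list of 6 numbers: the shift along the tool's x, y, z in mm, then the turn, a rotation vector about the tool's x, y, z in rad. In form: [[x, y, z, ax, ay, az], ...]. A call has 1 to 12 rows; each row shifts and turns the commanded pose from where the row before left it, along the tool's axes as they then stand; what a row does not reach is not made up. A row lasts 1/12 s, in which the tool goes at most 41.7 mm and 7.16 degrees, less where a joint would pass 70% of its speed; a pose out of reach is approached as far as the arm can. A call is refused whole if a number of a shift passes 41.7 or a number of a turn 0.125, either way. A call with a gripper value outside its range is refused whole. OPENING is the finger opening in mm, from 0 to 88.1, set as the call begins (- or left out, the last holds). The fingers move at their own pace and stop on an object; FORCE is the grip in N (left out, the last holds). Time passes only in rows, so rows that do not move let the fingers close. It gives the time, the measured TCP pose, the force and the opening at its end, in the units of the state.
- r.get_state(): the state, without advancing time (a new reading comes with each control period).
- r.snapshot(name): name is "scene" or "top" or "wrist"; returns a dict with "img" (480x640x3 uint8, red, green, blue), "range_z" (480x640 float32, m along the optical axis (not along the pixel's ray), 0 where there is no reading), "mtx" (3x3 intrinsics, pixels), "camera_from_world" (4x4, takes a point from world to camera coordinates); the wrist camera has in their place "tool_from_camera" (4x4, takes a point from camera to tool coordinates, whose origin is the TCP and whose axes are the tool frame's). Camera axes: x right, y down, z forward; pixel columns grow to the right and rows downward; lengths in m; the calibration is good to about 2 mm. The wrist camera is an equidistant fisheye: a pixel r from the principal point sees the ray r / f radians off the axis. A picture is of the moment at which its call begins: read the wrist's pose just before it.
- r.finish_job(): hands the job in, once; it reports no verdict.
The state is a dict: "clock": time; "q": joint angles; "qd": joint speeds; "joint_torque": joint torques, N m; "tool_pos": TCP position; "eef_rot": TCP orientation; "contact_force": force on the tool from outside, world axes, zero at the start; "moment": the same for the moment, N m; "opening": opening from 0.0 (shut) to 1.0 (fully open).
Only numpy, scipy, OpenCV 4.12 (cv2) and the standard library are available. Lean on these libraries where they do the work, as an engineer would, in place of code of your own. Each camera call takes 0.05 s, during which the arm holds its last target.

## Working session

There is one attempt and no reset: what is moved stays moved. The work goes in short steps, Python scripts to look and compute and a shell command to move; the robot and the scene stay as the last step left them, time stands still between calls to the robot, and variables do not carry over. Pictures are saved under pics/ and viewed, and the job is handed in when it is done.

```bash
ls; mkdir -p pics
python3 - <<'E'
from plant import r
import cv2, numpy as np
print(r.get_state())
for n in ["scene","top","wrist"]:
    s=r.snapshot(n); cv2.imwrite(f"pics/{n}0.png",s["img"][:,:,::-1]); np.savez(f"pics/{n}0.npz",**s)
    print(n,[(k,np.round(v,4).tolist()) for k,v in s.items() if k not in("img","range_z")])
E
```

```text
pics
{'clock': 0.0, 'q': array([ 1.28179174,  0.69000117, -0.19453587,  1.56635051,  0.15732933,
        0.9024911 , -0.21509728]), 'qd': array([ 0.00150493, -0.0010979 ,  0.00113117,  0.00036621,  0.00155774,
       -0.00047345, -0.00040709]), 'joint_torque': array([ 7.37255996e-04, -5.27564335e+01, -1.26657262e+00, -1.53432423e+01,
       -5.25271415e-02,  6.55346434e-03,  2.04329408e-04]), 'tool_pos': array([ 0.19802281, -0.59212925,  0.23789814]), 'eef_rot': array([-0.57353652,  0.41367419, -0.41255533,  0.57421915]), 'contact_force': array([ 0.51716941, -0.8477481 , -0.22156998]), 'moment': array([ 0.00802175, -0.02973766, -0.0537941 ]), 'opening': 0.9996574593015447}
scene [('mtx', [[474.8992, 0.0, 317.0005], [0.0, 474.8992, 241.3836], [0.0, 0.0, 1.0]]), ('camera_from_world', [[-0.7532, 0.6575, -0.0195, 0.3987], [0.3568, 0.3835, -0.8518, -0.1241], [-0.5526, -0.6486, -0.5235, 1.4009], [0.0, 0.0, 0.0, 1.0]])]
top [('mtx', [[534.7243, 0.0, 321.6279], [0.0, 534.7243, 237.821], [0.0, 0.0, 1.0]]), ('camera_from_world', [[-0.0021, -1.0, -0.0076, 0.0376], [-0.9856, 0.0033, -0.1692, 0.5593], [0.1692, 0.0072, -0.9856, 1.0942], [0.0, 0.0, 0.0, 1.0]])]
wrist [('mtx', [[371.6483, 0.0, 317.3814], [0.0, 371.6483, 245.9524], [0.0, 0.0, 1.0]]), ('tool_from_camera', [[1.0, 0.0008, 0.0002, -0.0002], [0.0001, -0.3018, 0.9534, -0.144], [0.0008, -0.9534, -0.3018, 0.0781], [0.0, 0.0, 0.0, 1.0]])]
```

View pics/scene0.png

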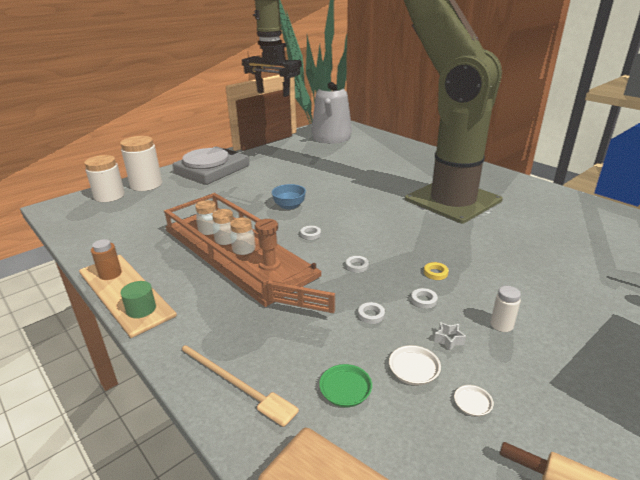

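View pics/top0.png

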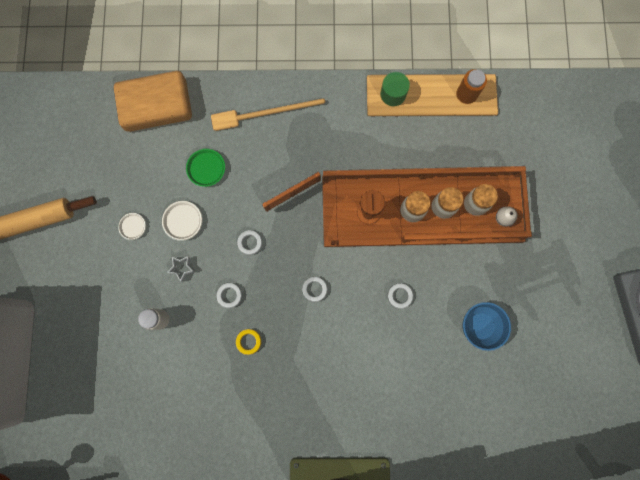

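View pics/wrist0.png

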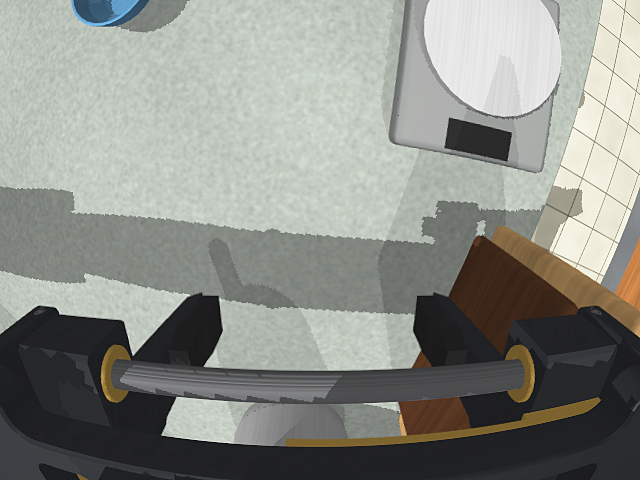

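The top view (image up = +x, left = +y) shows four tin rings at (250,242), (229,295), (315,289) and (401,295). The yellow ring at (248,342) is not meant. The larger white dish is at (182,221), the knob at (372,204), and the gate stands open from its hinge at (322,176) to (266,207). Next I'll measure these.

```bash
cat > h.py <<'E'
import numpy as np, cv2
from scipy.spatial.transform import Rotation as R
def load(n): return dict(np.load(n))
def ray(s,u,v):
    T=s["camera_from_world"]; d=np.linalg.inv(s["mtx"])@[u,v,1.]
    o=-T[:3,:3].T@T[:3,3]; return o,T[:3,:3].T@d
def onplane(s,u,v,z):
    o,d=ray(s,u,v); return o+d*(z-o[2])/d[2]
def cloud(s):
    v,u=np.mgrid[:480,:640]; z=s["range_z"].astype(float); T=s["camera_from_world"]
    p=np.stack([(u-s["mtx"][0,2])/s["mtx"][0,0]*z,(v-s["mtx"][1,2])/s["mtx"][1,1]*z,z],-1)
    w=(p-T[:3,3])@T[:3,:3]; w[z==0]=np.nan; return w
def proj(s,p):
    c=s["camera_from_world"][:3,:3]@np.array(p)+s["camera_from_world"][:3,3]; q=s["mtx"]@c; return q[:2]/q[2]
E
python3 - <<'E'
from h import *
s=load("pics/top0.npz"); W=cloud(s); img=s["img"]; hsv=cv2.cvtColor(img,cv2.COLOR_RGB2HSV)
# white/silver
table=W[300:320,440:460,2]; print("table z",np.nanmedian(table))
Z=np.nan_to_num(W[...,2])
m=((Z>0.006)&(Z<0.15)).astype(np.uint8)
n,l,st,c=cv2.connectedComponentsWithStats(m)
for i in range(1,n):
    if st[i,4]>80:
        k=l==i; print(np.round(c[i]),st[i].tolist(),"zmax",np.round(np.nanpercentile(W[k][:,2],95),4),"mean",np.round(np.nanmean(W[k],0),4),"rgb",img[k].mean(0).round())
E
```

```text
table z 0.00035495806560343886
[432.  94.] [367, 69, 131, 48, 5428] zmax 0.0842 mean [ 0.8946 -0.2153  0.0264] rgb [163. 134.  81.]
[152. 100.] [114, 70, 78, 61, 3667] zmax 0.054 mean [0.8732 0.4154 0.0469] rgb [171. 125.  72.]
[254. 114.] [211, 98, 114, 33, 906] zmax 0.0181 mean [0.8541 0.1916 0.0137] rgb [191. 150.  92.]
[205. 167.] [186, 148, 39, 38, 837] zmax 0.0164 mean [0.7301 0.3001 0.0101] rgb [ 40. 130.  54.]
[425. 206.] [322, 165, 210, 83, 15633] zmax 0.0989 mean [ 0.6296 -0.1872  0.0425] rgb [133.  83.  48.]
[292. 191.] [262, 171, 59, 41, 583] zmax 0.074 mean [0.6595 0.1003 0.0586] rgb [113.  73.  47.]
[ 41. 215.] [0, 196, 97, 43, 1859] zmax 0.0501 mean [0.6128 0.6467 0.04  ] rgb [158. 121.  73.]
[181. 220.] [162, 201, 40, 39, 893] zmax 0.0161 mean [0.6083 0.3487 0.0101] rgb [207. 202. 186.]
[131. 225.] [118, 213, 28, 26, 238] zmax 0.0122 mean [0.5969 0.4605 0.0086] rgb [195. 190. 176.]
[249. 242.] [237, 230, 25, 25, 299] zmax 0.018 mean [0.557  0.1957 0.0138] rgb [175. 178. 174.]
[180. 267.] [168, 256, 27, 25, 183] zmax 0.0258 mean [0.5003 0.3439 0.0179] rgb [122. 125. 12
[... 180 characters left out ...]
b [172. 175. 171.]
[229. 295.] [216, 283, 26, 25, 313] zmax 0.0182 mean [0.4411 0.2379 0.0139] rgb [175. 178. 174.]
[400. 295.] [388, 283, 25, 25, 308] zmax 0.0177 mean [ 0.4391 -0.1321  0.0138] rgb [176. 178. 174.]
[ 14. 358.] [0, 297, 34, 133, 3732] zmax 0.1232 mean [0.3108 0.6568 0.0727] rgb [83. 81. 76.]
[488. 326.] [462, 302, 50, 48, 1437] zmax 0.0464 mean [ 0.3734 -0.3142  0.0243] rgb [ 54.  86. 112.]
[153. 318.] [138, 308, 31, 21, 545] zmax 0.0869 mean [0.3897 0.3813 0.0676] rgb [133. 133. 129.]
[248. 341.] [236, 329, 25, 25, 326] zmax 0.0174 mean [0.3423 0.194  0.0138] rgb [197. 165.  24.]
[339. 469.] [290, 458, 100, 22, 2176] zmax 0.0158 mean [0.0852 0.0008 0.0122] rgb [73. 74. 48.]
```

```bash
cat >> h.py <<'E'
from scipy.optimize import least_squares
def fitc(P,r=None):
    P=P[:,:2]; c0=P.mean(0)
    f=(lambda x: np.hypot(*(P-x[:2]).T)-(x[2] if r is None else r))
    q=least_squares(f,[*c0,r or .03],loss="soft_l1",f_scale=.001); return q.x
def rings(s,z=0.014,sel=None):
    """silver+white+yellow blobs: outer contour centre on plane z (min area rect of contour)"""
    W=cloud(s); Z=np.nan_to_num(W[...,2]); out=[]
    m=((Z>0.006)&(Z<0.15)).astype(np.uint8)
    n,l,st,c=cv2.connectedComponentsWithStats(m)
    for i in range(1,n):
        k=l==i
        if not 150<st[i,4]<1000: continue
        if np.nanpercentile(Z[k],95)>.022: continue
        cs,_=cv2.findContours(k.astype(np.uint8),cv2.RETR_EXTERNAL,cv2.CHAIN_APPROX_NONE)
        C=max(cs,key=len)[:,0]; P=np.array([onplane(s,u,v,z) for u,v in C]); f=fitc(P)
        out.append((c[i].round().tolist(),f.round(4).tolist(),s["img"][k].mean(0).round().tolist()))
    return out
E
python3 - <<'E'
from h import *
s=load("pics/top0.npz"); W=cloud(s)
print("cam",ray(s,0,0)[0])
for o in rings(s): print(o)
Z=np.nan_to_num(W[...,2])
roi=np.zeros(Z.shape,bool); roi[180:230,350:395]=1
k=roi&(Z>0.122); P=W[k]; print("knob",k.sum(),np.nanmedian(P,0),(P.max(0)+P.min(0))/2,np.ptp(P,axis=0)); 
C=max(cv2.findContours(k.astype(np.uint8),0,1)[0],key=len)[:,0]; print(fitc(np.array([onplane(s,u,v,.131) for u,v in C])))
# gate
roi[:]=0; roi[165:215,258:326]=1
k=roi&(Z>.066)&(Z<.08)&(np.arange(640)<322); P=W[k]; g=cv2.fitLine(P[:,:2].astype(np.float32),cv2.DIST_HUBER,0,.01,.01).ravel(); print("gate",g,P[:,1].min(),P[:,1].max(),P[P[:,1].argmin()],P[P[:,1].argmax()])
# shelf rail +x top
roi[:]=0; roi[160:176,330:520]=1
k=roi&(Z>.06)&(Z<.076); P=W[k]; print("rail",k.sum(),cv2.fitLine(P[:,:2].astype(np.float32),cv2.DIST_HUBER,0,.01,.01).ravel())
s2=load("pics/scene0.npz")
for o in rings(s2): print(o)
W2=cloud(s2);Z2=np.nan_to_num(W2[...,2]);k=(Z2>.122)&(Z2<.14)&(abs(W2[...,0]-.63)<.06)&(abs(W2[...,1]+.06)<.08); P=W2[k]; print("knob2",k.sum(),(P.max(0)+P.min(0))/2,np.ptp(P,axis=0))
E
```

```text
cam [0.3661119  0.02788581 1.17331399]
([254.0, 114.0], [-126.4093, -25.5507, 129.8409], [191.0, 150.0, 92.0])
([205.0, 167.0], [0.7286, 0.2991, 0.0432], [40.0, 130.0, 54.0])
([181.0, 220.0], [0.607, 0.3472, 0.0434], [207.0, 202.0, 186.0])
([131.0, 225.0], [0.5922, 0.4591, 0.0247], [195.0, 190.0, 176.0])
([249.0, 242.0], [0.557, 0.1958, 0.0262], [175.0, 178.0, 174.0])
([314.0, 289.0], [0.4538, 0.0527, 0.0257], [172.0, 175.0, 171.0])
([229.0, 295.0], [0.441, 0.2378, 0.026], [175.0, 178.0, 174.0])
([400.0, 295.0], [0.4393, -0.1322, 0.026], [176.0, 178.0, 174.0])
([248.0, 341.0], [0.3424, 0.194, 0.0259], [197.0, 165.0, 24.0])
knob 491 [ 0.61727793 -0.06540755  0.13096006] [ 0.6178162  -0.06566032  0.12926713] [0.0496984  0.04837677 0.01381919]
[ 0.61741357 -0.06538091  0.02443711]
gate [ 0.5093351  -0.8605683   0.66255784  0.09743992] 0.03910014133859027 0.1620789542739559 [0.69361048 0.03910014 0.07118733] [0.62864767 0.16207895 0.07008018]
rail 1148 [ 0.02007762 -0.9997984   0.70079696 -0.18453757]
([629.0, 137.0], [-0.9656, 0.3673, 0.2483], [39.0, 64.0, 112.0])
([311.0, 232.0], [0.4417, -0.1242, 0.028], [200.0, 198.0, 193.0])
([357.0, 263.0], [0.4563, 0.0591, 0.0283], [194.0, 192.0, 187.0])
([436.0, 270.0], [0.3452, 0.1997, 0.0282], [217.0, 190.0, 90.0])
([424.0, 297.0], [0.4439, 0.2432, 0.0279], [201.0, 200.0, 194.0])
([372.0, 312.0], [0.5591, 0.2015, 0.0281], [202.0, 200.0, 195.0])
([415.0, 361.0], [0.6063, 0.3492, 0.044], [225.0, 220.0, 209.0])
([347.0, 382.0], [0.7273, 0.3008, 0.0439], [86.0, 156.0, 94.0])
([474.0, 398.0], [0.5976, 0.4618, 0.0294], [228.0, 222.0, 210.0])
knob2 257 [ 0.61769205 -0.06384017  0.12739161] [0.04951829 0.05069397 0.01018284]
```

Run:
```python
import cv2
a=cv2.imread("pics/top0.png")[150:260,250:540]; cv2.imwrite("pics/topz.png",cv2.resize(a,None,fx=2.7,fy=2.7,interpolation=2))
a=cv2.imread("pics/scene0.png")[180:340,150:350]; cv2.imwrite("pics/scenez.png",cv2.resize(a,None,fx=3.5,fy=3.5,interpolation=2))
```

```text
(no output)
```

View pics/topz.png

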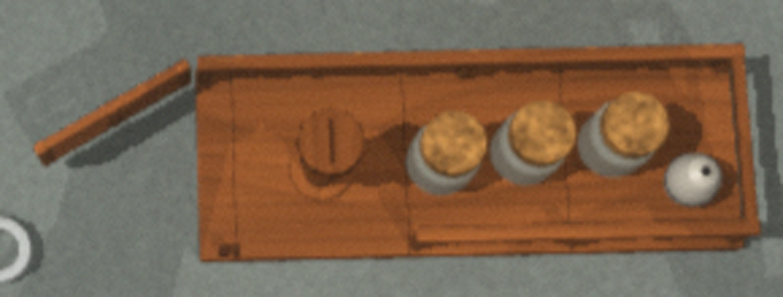

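View pics/scenez.png

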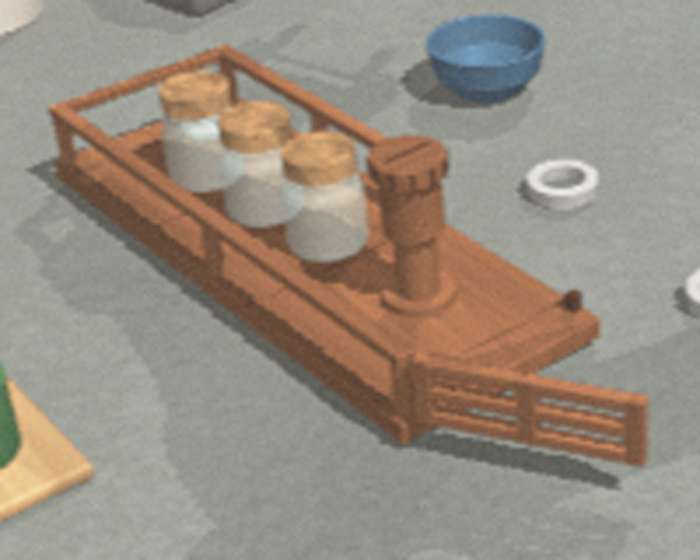

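```bash
cat >> h.py <<'E'
def st():
    from plant import r
    return r.get_state()
def show(s=None):
    s=s or st(); M=R.from_quat(s["eef_rot"]).as_matrix()
    print("t %.2f"%s["clock"],"pos",(s["tool_pos"]*1e3).round(1),"yaw(x) %.1f"%np.degrees(np.arctan2(M[1,0],M[0,0])),"tilt %.2f"%np.degrees(np.arccos(-M[2,1])),"open %.1f"%(88.1*s["opening"]),"F",s["contact_force"].round(1),"q",s["q"].round(2)); return s,M
def plan(p,yaw=None):
    """shift (mm, tool axes now), total turn to tool down w/ tool x at yaw deg (None: nearest, mod180 free)"""
    s,M=show(); d=M.T@(np.array(p)-s["tool_pos"])*1e3
    y0=np.degrees(np.arctan2(M[1,0],M[0,0])); y=y0 if yaw is None else yaw
    a=np.radians(y); x=np.array([np.cos(a),np.sin(a),0]); yy=np.array([0,0,-1.]); T=np.stack([x,yy,np.cross(x,yy)],1)
    rv=R.from_matrix(M.T@T).as_rotvec()
    print("shift",d.round(1),"|d| %.1f rows %.1f"%(np.linalg.norm(d),np.linalg.norm(d)/41.7),"rotvec",rv.round(4),"rows %.1f"%(np.linalg.norm(rv)/.125))
    return d,rv
E
python3 - <<'E'
from h import *
s,M=show(); print(M.round(3))
plan([.6175,-.0655,.20])
E
```

```text
t 0.15 pos [ 198.1 -592.3  238.1] yaw(x) -71.5 tilt 0.08 open 88.2 F [ 0.4 -0.5 -0.1] q [ 1.28  0.69 -0.19  1.57  0.16  0.9  -0.22]
[[ 0.317 -0.001  0.948]
 [-0.948  0.001  0.317]
 [-0.001 -1.    -0.   ]]
t 0.15 pos [ 198.1 -592.3  238.1] yaw(x) -71.5 tilt 0.08 open 88.2 F [ 0.4 -0.5 -0.1] q [ 1.28  0.69 -0.19  1.57  0.16  0.9  -0.22]
shift [-366.4   38.6  564.9] |d| 674.5 rows 16.2 rotvec [ 0.0001  0.     -0.0014] rows 0.0
```

```bash
python3 -m inch '[[-20,0,31,0,0,0],[-20,0,31,0,0,0],[-20,0,31,0,0,0],[-20,0,31,0,0,0],[-20,0,31,0,0,0],[-20,0,31,0,0,0],[-20,0,31,0,0,0],[-20,0,31,0,0,0],[-20,0,31,0,0,0],[-20,0,31,0,0,0],[-20,0,31,0,0,0],[-20,0,31,0,0,0]]' 75 30; python3 -c "
from h import *
plan([.6175,-.0655,.20])"
```

```text
clock: 1.15
tool_pos: [0.4757, -0.2455, 0.2386]
eef_rot: [0.574, -0.413, 0.413, -0.574]
contact_force: [-0.0, -0.4, 0.2]
opening: 0.85
t 1.15 pos [ 475.7 -245.5  238.6] yaw(x) -71.5 tilt 0.02 open 74.9 F [-0.  -0.4  0.2] q [ 0.48  0.57 -0.15  1.84  0.12  0.74 -0.98]
shift [-125.7   38.6  191.6] |d| 232.4 rows 5.6 rotvec [ 0.0003  0.     -0.0001] rows 0.0
```

```bash
python3 -m inch '[[-18,0,27.4,0,0,0],[-18,0,27.4,0,0,0],[-18,0,27.4,0,0,0],[-18,0,27.4,0,0,0],[-18,0,27.4,0,0,0],[-18,0,27.4,0,0,0],[-17.7,0,27.2,0,0,0],[0,20,0,0,0.125,0],[0,15,0,0,0.125,0],[0,4,0,0,0.125,0],[0,0,0,0,0.125,0],[0,0,0,0,0.125,0]]'; python3 -c "
from h import *
plan([.6175,-.0655,.20])"
```

```text
clock: 2.15
tool_pos: [0.6162, -0.0669, 0.1987]
eef_rot: [-0.418, 0.571, -0.57, 0.417]
contact_force: [0.6, -0.4, 0.4]
opening: 0.855
t 2.15 pos [616.2 -66.9 198.7] yaw(x) -107.7 tilt 0.11 open 75.4 F [ 0.6 -0.4  0.4] q [-0.    0.73  0.06  1.63 -0.06  0.79 -1.79]
shift [-1.8 -1.3  0.8] |d| 2.3 rows 0.1 rotvec [ 0.0018 -0.      0.0005] rows 0.0
```

```bash
python3 -m inch '[[-1.8,0,0.8,0,0.125,0],[0,20,0,0,0.125,0],[0,10,0,0,0.125,0],[0,0,0,0,0.125,0],[0,0,0,0,0.125,0],[0,0,0,0,0.05,0],[0,0,0,0,0,0]]' 75 20
cat >> h.py <<'E'
def wpx(s,M,p0,p):
    """world point -> wrist pixel; M,p0 tool pose"""
    T=s["tool_from_camera"]; q=M.T@(np.array(p)-p0); c=T[:3,:3].T@(q-T[:3,3])
    n=np.hypot(c[0],c[1]); th=np.arctan2(n,c[2]); f=s["mtx"][0,0]
    return np.array([s["mtx"][0,2]+f*th*c[0]/n, s["mtx"][1,2]+f*th*c[1]/n])
def wray(s,M,p0,u,v):
    f=s["mtx"][0,0]; a,b=u-s["mtx"][0,2],v-s["mtx"][1,2]; rr=np.hypot(a,b)+1e-9; th=rr/f
    d=np.array([np.sin(th)*a/rr,np.sin(th)*b/rr,np.cos(th)]); T=s["tool_from_camera"]
    return p0+M@T[:3,3], M@T[:3,:3]@d
def wplane(s,M,p0,u,v,z):
    o,d=wray(s,M,p0,u,v); return o+d*(z-o[2])/d[2]
def wsnap(name):
    from plant import r
    q,M=show(); s=r.snapshot("wrist"); cv2.imwrite(f"pics/{name}.png",s["img"][:,:,::-1]); np.savez(f"pics/{name}.npz",M=M,p0=q["tool_pos"],**s); return s,M,q["tool_pos"]
E
python3 -c "
from h import *
s,M,p=wsnap('w1')
for q in [(.6175,-.0655,.131)]: print(wpx(s,M,p,q))
plan([.6175,-.0655,.106])"
```

```text
clock: 2.73
tool_pos: [0.6178, -0.0653, 0.1692]
eef_rot: [0.207, -0.676, 0.676, -0.206]
contact_force: [0.4, 0.8, -0.8]
opening: 0.851
t 2.73 pos [617.8 -65.3 169.2] yaw(x) -146.0 tilt 0.06 open 75.0 F [ 0.4  0.8 -0.8] q [-0.11  0.78  0.25  1.66 -0.26  0.74 -2.28]
[317.39137171 282.45619494]
t 2.78 pos [617.8 -65.4 169.3] yaw(x) -145.9 tilt 0.05 open 74.8 F [-0.3 -0.5 -0.1] q [-0.1   0.78  0.25  1.66 -0.26  0.74 -2.28]
shift [ 0.3 63.3 -0.1] |d| 63.3 rows 1.5 rotvec [ 0.0002 -0.      0.0008] rows 0.0
```

View pics/w1.png

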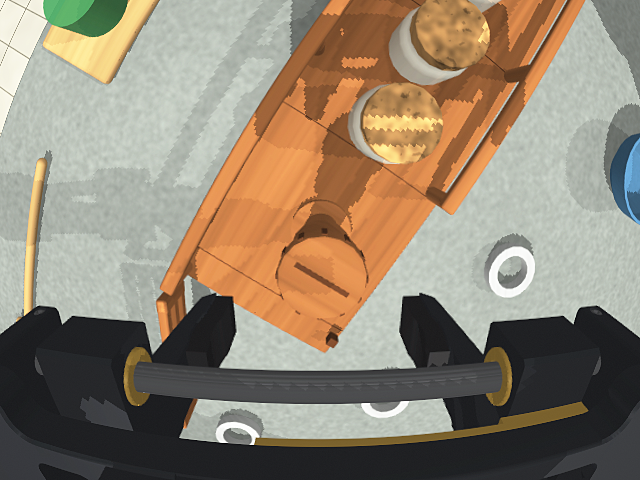

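```bash
python3 -c "
from h import *
s=load('pics/w1.npz'); print(wplane(s,s['M'],s['p0'],322,279.5,.131))
plan(wplane(s,s['M'],s['p0'],322,279.5,.131)-[0,0,.025])"
```

```text
[ 0.61642738 -0.06828581  0.131     ]
t 2.78 pos [617.8 -65.4 169.3] yaw(x) -145.9 tilt 0.05 open 74.8 F [-0.3 -0.5 -0.1] q [-0.1   0.78  0.25  1.66 -0.26  0.74 -2.28]
shift [ 2.7 63.3  1.6] |d| 63.4 rows 1.5 rotvec [ 0.0002 -0.      0.0008] rows 0.0
```

```bash
python3 -m inch '[[1.8,20,0.8,0,0,0],[0,20,0,0,0,0],[0,15,0,0,0,0],[0,8.3,0,0,0,0],[0,0,0,0,0,0]]' 75 20;python3 -m inch '[[0,0,0,0,0,0],[0,0,0,0,0,0],[0,0,0,0,0,0],[0,0,0,0,0,0],[0,0,0,0,0,0],[0,0,0,0,0,0]]' 40 20; python3 -c "
from h import *
show()"
```

```text
clock: 3.2
tool_pos: [0.6157, -0.067, 0.1046]
eef_rot: [-0.208, 0.677, -0.675, 0.206]
contact_force: [-0.3, 0.7, 0.3]
opening: 0.852
clock: 3.7
tool_pos: [0.6175, -0.0675, 0.1073]
eef_rot: [0.206, -0.676, 0.676, -0.207]
contact_force: [-0.7, 0.2, 4.8]
opening: 0.558
t 3.70 pos [617.5 -67.5 107.3] yaw(x) -146.0 tilt 0.08 open 49.2 F [-0.7  0.2  4.8] q [-0.08  0.87  0.21  1.7  -0.29  0.61 -2.26]
```

```bash
python3 -m inch '[[0,-0.16,0,0,-0.125,0],[0,-0.16,0,0,-0.125,0],[0,-0.16,0,0,-0.125,0],[0,-0.16,0,0,-0.125,0],[0,-0.16,0,0,-0.125,0],[0,-0.16,0,0,-0.125,0],[0,-0.16,0,0,-0.125,0],[0,-0.16,0,0,-0.125,0],[0,-0.16,0,0,-0.125,0],[0,-0.16,0,0,-0.125,0],[0,-0.16,0,0,-0.125,0],[0,-0.16,0,0,-0.125,0]]'; python3 -c "
from h import *
show()
wsnap('w2')"
```

```text
clock: 4.7
tool_pos: [0.6176, -0.0668, 0.109]
eef_rot: [-0.613, 0.352, -0.352, 0.614]
contact_force: [-0.9, 0.7, 2.1]
opening: 0.556
t 4.70 pos [617.6 -66.8 109. ] yaw(x) -59.7 tilt 0.08 open 49.0 F [-0.9  0.7  2.1] q [ 0.14  0.85 -0.19  1.68  0.24  0.63 -1.23]
t 4.70 pos [617.6 -66.8 109. ] yaw(x) -59.7 tilt 0.08 open 49.0 F [-0.9  0.7  2.1] q [ 0.14  0.85 -0.19  1.68  0.24  0.63 -1.23]
```

View pics/w2.png

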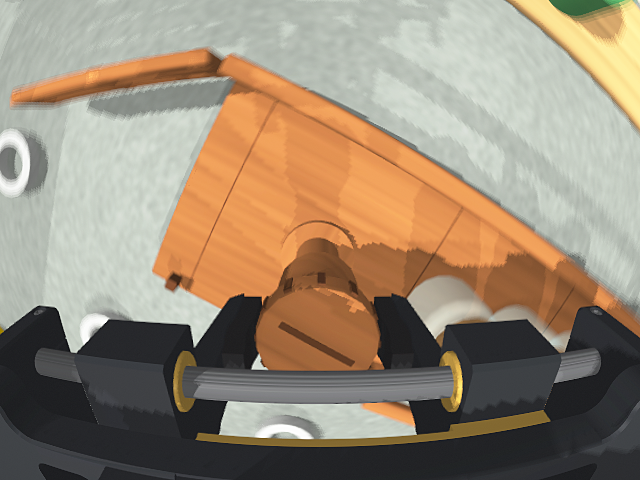

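```bash
python3 -m inch '[[0,-0.16,0,0,-0.125,0],[0,-0.16,0,0,-0.125,0],[0,-0.16,0,0,-0.125,0],[0,-0.16,0,0,-0.125,0],[0,-0.16,0,0,-0.125,0],[0,-0.16,0,0,-0.125,0],[0,-0.16,0,0,-0.125,0],[0,-0.16,0,0,-0.125,0],[0,-0.16,0,0,-0.125,0],[0,-0.16,0,0,-0.125,0],[0,-0.16,0,0,-0.125,0],[0,-0.16,0,0,-0.125,0]]'; python3 -m inch '[[0,-0.16,0,0,-0.125,0],[0,-0.16,0,0,-0.125,0],[0,-0.16,0,0,-0.125,0],[0,-0.16,0,0,-0.125,0],[0,-0.16,0,0,-0.125,0],[0,-0.16,0,0,-0.125,0],[0,-0.16,0,0,-0.125,0],[0,-0.16,0,0,-0.125,0],[0,-0.16,0,0,-0.125,0],[0,-0.16,0,0,-0.125,0],[0,-0.16,0,0,-0.125,0],[0,-0.16,0,0,-0.125,0]]'; python3 -c "
from h import *
show()"
```

```text
clock: 5.75
tool_pos: [0.6168, -0.0672, 0.1107]
eef_rot: [0.689, 0.159, -0.16, -0.689]
contact_force: [0.3, 0.2, 4.7]
opening: 0.556
clock: 6.75
tool_pos: [0.6171, -0.0673, 0.1126]
eef_rot: [-0.395, -0.586, 0.586, 0.395]
contact_force: [-0.7, 0.9, 5.0]
opening: 0.557
t 6.75 pos [617.1 -67.3 112.6] yaw(x) 112.0 tilt 0.02 open 49.1 F [-0.7  0.9  5. ] q [ 0.51  1.01 -0.94  1.66  0.96  0.99  1.18]
```

```bash
python3 -m inch '[[0,-0.16,0,0,-0.125,0],[0,-0.16,0,0,-0.125,0],[0,-0.16,0,0,-0.125,0],[0,-0.16,0,0,-0.125,0],[0,-0.16,0,0,-0.125,0],[0,-0.16,0,0,-0.125,0],[0,-0.16,0,0,-0.125,0],[0,-0.16,0,0,-0.125,0],[0,-0.16,0,0,-0.125,0],[0,-0.16,0,0,-0.125,0],[0,-0.16,0,0,-0.125,0],[0,-0.16,0,0,-0.125,0]]';  python3 -c "
from h import *
show()"
```

```text
clock: 7.75
tool_pos: [0.6171, -0.0674, 0.1146]
eef_rot: [0.11, -0.698, 0.699, -0.11]
contact_force: [-1.2, 0.1, 5.1]
opening: 0.559
t 7.75 pos [617.1 -67.4 114.6] yaw(x) -162.0 tilt 0.03 open 49.2 F [-1.2  0.1  5.1] q [ 0.6   1.13 -1.2   1.65  1.13  1.2   2.57]
```

```bash
python3 -m inch '[[0,0,0,0,0,0],[0,0,0,0,0,0],[0,0,0,0,0,0],[0,0,0,0,0.125,0],[0,0,0,0,0.125,0],[0,0,0,0,0.125,0],[0,0,0,0,0.125,0],[0,0,0,0,0.125,0],[0,0,0,0,0.125,0],[0,0,0,0,0.125,0],[0,0,0,0,0.125,0],[0,0,0,0,0.125,0]]' 70; python3 -c "
from h import *
show()"
python3 -m inch '[[0,0,0,0,0.125,0],[0,0,0,0,0.125,0],[0,0,0,0,0.125,0],[0,0,0,0,0.125,0],[0,0,0,0,0.125,0],[0,0,0,0,0.125,0],[0,0,0,0,0.125,0],[0,0,0,0,0.125,0],[0,0,0,0,0.125,0],[0,0,0,0,0.125,0],[0,0,0,0,0.125,0],[0,0,0,0,0.125,0]]'
python3 -m inch '[[0,0,0,0,0.125,0],[0,0,0,0,0.125,0],[0,0,0,0,0.125,0],[0,0,0,0,0.125,0],[0,0,0,0,0.125,0],[0,0,0,0,0.125,0],[0,0,0,0,0.125,0],[0,0,0,0,0.125,0],[0,0,0,0,0.125,0],[0,0,0,0,0.125,0],[0,0,0,0,0.125,0],[0,0,0,0,0.125,0]]'
python3 -c "
from h import *
show()"
```

```text
clock: 8.75
tool_pos: [0.6168, -0.0676, 0.1138]
eef_rot: [-0.283, -0.648, 0.648, 0.283]
contact_force: [-0.2, 0.1, 1.0]
opening: 0.793
t 8.75 pos [616.8 -67.6 113.8] yaw(x) 132.8 tilt 0.05 open 69.8 F [-0.2  0.1  1. ] q [ 0.54  1.04 -1.02  1.66  1.01  1.05  1.51]
clock: 9.75
tool_pos: [0.6168, -0.0675, 0.114]
eef_rot: [0.649, 0.281, -0.281, -0.649]
contact_force: [-0.3, 0.4, 0.5]
opening: 0.795
clock: 10.75
tool_pos: [0.617, -0.0673, 0.1141]
eef_rot: [0.666, -0.236, 0.237, -0.666]
contact_force: [-0.9, 0.2, -0.6]
opening: 0.793
t 10.75 pos [617.  -67.3 114.1] yaw(x) -39.1 tilt 0.02 open 69.9 F [-0.9  0.2 -0.6] q [ 0.21  0.86 -0.32  1.68  0.39  0.67 -0.99]
```

```bash
python3 -m inch '[[0,0,0,0,0.125,0],[0,0,0,0,0.125,0],[0,0,0,0,0.125,0],[0,0,0,0,0.125,0],[0,0,0,0,0.125,0],[0,0,0,0,0.125,0],[0,0,0,0,0.125,0],[0,0,0,0,0.125,0],[0,0,0,0,0.125,0],[0,0,0,0,0.125,0],[0,0,0,0,0.125,0],[0,0,0,0,0.125,0]]'
python3 -m inch '[[0,0,0,0,0.125,0],[0,0,0,0,0.125,0],[0,0,0,0,0.125,0],[0,0,0,0,0,0],[0,0,0,0,0,0]]'
python3 -c "
from h import *
show();wsnap('w3')"
python3 -m inch '[[0,0,0,0,0,0],[0,0,0,0,0,0],[0,0,0,0,0,0],[0,0,0,0,0,0],[0,0,0,0,0,0]]' 40 20
python3 -c "
from h import *
show()"
```

```text
clock: 11.75
tool_pos: [0.617, -0.0671, 0.1142]
eef_rot: [0.326, -0.627, 0.627, -0.327]
contact_force: [0.2, 0.8, 0.6]
opening: 0.796
clock: 12.17
tool_pos: [0.617, -0.0671, 0.1141]
eef_rot: [0.208, -0.676, 0.676, -0.207]
contact_force: [-0.6, 0.0, -0.4]
opening: 0.793
t 12.17 pos [617.  -67.1 114.1] yaw(x) -145.9 tilt 0.03 open 69.9 F [-0.6  0.  -0.4] q [-0.07  0.85  0.19  1.69 -0.24  0.62 -2.29]
t 12.17 pos [617.  -67.1 114.1] yaw(x) -145.9 tilt 0.03 open 69.9 F [-0.6  0.  -0.4] q [-0.07  0.85  0.19  1.69 -0.24  0.62 -2.29]
clock: 12.63
tool_pos: [0.617, -0.0674, 0.1142]
eef_rot: [-0.207, 0.676, -0.676, 0.207]
contact_force: [-0.5, 0.0, 0.6]
opening: 0.558
t 12.63 pos [617.  -67.4 114.2] yaw(x) -146.0 tilt 0.01 open 49.2 F [-0.5  0.   0.6] q [-0.07  0.85  0.18  1.69 -0.24  0.62 -2.29]
```

View pics/w3.png

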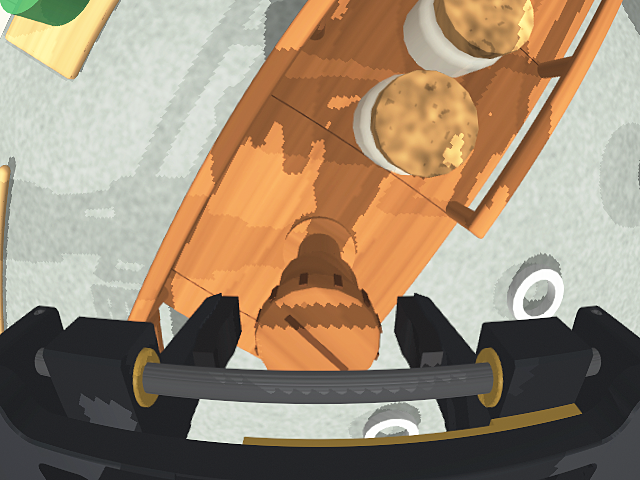

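```bash
python3 -m inch '[[0,-0.16,0,0,-0.125,0],[0,-0.16,0,0,-0.125,0],[0,-0.16,0,0,-0.125,0],[0,-0.16,0,0,-0.125,0],[0,-0.16,0,0,-0.125,0],[0,-0.16,0,0,-0.125,0],[0,-0.16,0,0,-0.125,0],[0,-0.16,0,0,-0.125,0],[0,-0.16,0,0,-0.125,0],[0,-0.16,0,0,-0.125,0],[0,-0.16,0,0,-0.125,0],[0,-0.16,0,0,-0.125,0]]'; python3 -m inch '[[0,-0.16,0,0,-0.125,0],[0,-0.16,0,0,-0.125,0],[0,-0.16,0,0,-0.125,0],[0,-0.16,0,0,-0.125,0],[0,-0.16,0,0,-0.125,0],[0,-0.16,0,0,-0.125,0],[0,-0.16,0,0,-0.125,0],[0,-0.16,0,0,-0.125,0],[0,-0.16,0,0,-0.125,0],[0,-0.16,0,0,-0.125,0],[0,-0.16,0,0,-0.125,0],[0,-0.16,0,0,-0.125,0]]'; python3 -m inch '[[0,-0.16,0,0,-0.125,0],[0,-0.16,0,0,-0.125,0],[0,-0.16,0,0,-0.125,0],[0,-0.16,0,0,-0.125,0],[0,-0.16,0,0,-0.125,0],[0,-0.16,0,0,-0.125,0],[0,-0.16,0,0,-0.125,0],[0,-0.16,0,0,-0.125,0],[0,-0.16,0,0,-0.125,0],[0,-0.16,0,0,-0.125,0]]'; python3 -c "
from h import *
show();wsnap('w4')"
```

```text
clock: 13.63
tool_pos: [0.617, -0.0673, 0.1161]
eef_rot: [-0.613, 0.352, -0.352, 0.613]
contact_force: [-0.5, -0.0, -0.0]
opening: 0.562
clock: 14.63
tool_pos: [0.6167, -0.0676, 0.1179]
eef_rot: [0.689, 0.16, -0.161, -0.689]
contact_force: [-0.3, 0.7, 1.1]
opening: 0.561
clock: 15.47
tool_pos: [0.617, -0.0676, 0.1195]
eef_rot: [-0.465, -0.533, 0.533, 0.465]
contact_force: [-0.3, 0.9, -0.2]
opening: 0.557
t 15.47 pos [617.  -67.6 119.5] yaw(x) 97.8 tilt 0.01 open 49.1 F [-0.3  0.9 -0.2] q [ 0.5   0.99 -0.92  1.66  0.93  0.98  0.96]
t 15.47 pos [617.  -67.6 119.5] yaw(x) 97.8 tilt 0.01 open 49.1 F [-0.3  0.9 -0.2] q [ 0.5   0.99 -0.92  1.66  0.93  0.98  0.96]
```

View pics/w4.png

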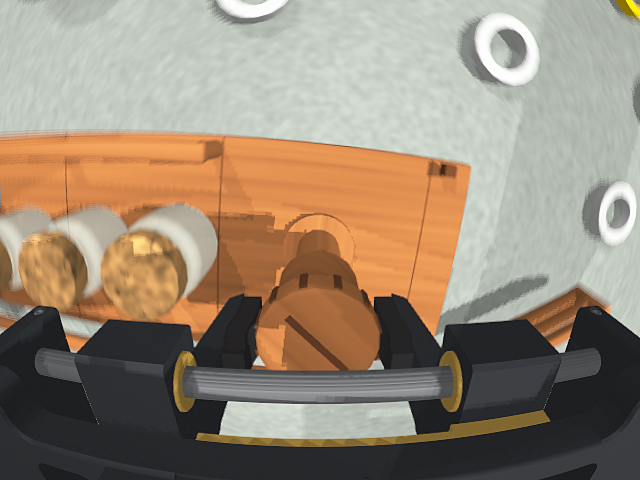

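```bash
python3 -m inch '[[0,0,0,0,0,0],[0,0,0,0,0,0],[0,0,0,0,0,0],[0,0,0,0,0.125,0],[0,0,0,0,0.125,0],[0,0,0,0,0.125,0],[0,0,0,0,0.125,0],[0,0,0,0,0.125,0],[0,0,0,0,0.125,0],[0,0,0,0,0.125,0],[0,0,0,0,0.125,0],[0,0,0,0,0.125,0]]' 70
python3 -m inch '[[0,0,0,0,0.125,0],[0,0,0,0,0.125,0],[0,0,0,0,0.125,0],[0,0,0,0,0.125,0],[0,0,0,0,0.125,0],[0,0,0,0,0.125,0],[0,0,0,0,0.125,0],[0,0,0,0,0.125,0],[0,0,0,0,0.125,0],[0,0,0,0,0.125,0],[0,0,0,0,0.125,0],[0,0,0,0,0.125,0]]'
python3 -m inch '[[0,0,0,0,0.125,0],[0,0,0,0,0.125,0],[0,0,0,0,0.125,0],[0,0,0,0,0.125,0],[0,0,0,0,0.125,0],[0,0,0,0,0.125,0],[0,0,0,0,0.125,0],[0,0,0,0,0.125,0],[0,0,0,0,0.125,0],[0,0,0,0,0.125,0],[0,0,0,0,0.125,0],[0,0,0,0,0.125,0]]'
python3 -m inch '[[0,0,0,0,0.125,0],[0,0,0,0,0,0],[0,0,0,0,0,0]]'
python3 -c "
from h import *
show();wsnap('w5')"
python3 -m inch '[[0,0,0,0,0,0],[0,0,0,0,0,0],[0,0,0,0,0,0],[0,0,0,0,0,0],[0,0,0,0,0,0]]' 40 20
python3 -c "
from h import *
show()"
```

```text
clock: 16.52
tool_pos: [0.6171, -0.0674, 0.1197]
eef_rot: [0.679, 0.199, -0.198, -0.678]
contact_force: [-0.0, 0.8, 0.4]
opening: 0.797
clock: 17.52
tool_pos: [0.6171, -0.0672, 0.1198]
eef_rot: [-0.632, 0.317, -0.318, 0.632]
contact_force: [-0.4, -0.6, 0.4]
opening: 0.794
clock: 18.52
tool_pos: [0.6172, -0.067, 0.1198]
eef_rot: [0.246, -0.663, 0.663, -0.246]
contact_force: [-0.0, -0.2, 0.0]
opening: 0.8
clock: 18.77
tool_pos: [0.6171, -0.067, 0.1197]
eef_rot: [0.208, -0.676, 0.676, -0.208]
contact_force: [0.2, -0.4, 0.1]
opening: 0.794
t 18.77 pos [617.1 -67.  119.7] yaw(x) -145.8 tilt 0.03 open 70.0 F [ 0.2 -0.4  0.1] q [-0.06  0.84  0.17  1.69 -0.21  0.63 -2.32]
t 18.77 pos [617.1 -67.  119.7] yaw(x) -145.8 tilt 0.03 open 70.0 F [ 0.2 -0.4  0.1] q [-0.06  0.84  0.17  1.69 -0.21  0.63 -2.32]
clock: 19.23
tool_pos: [0.6171, -0.0674, 0.1196]
eef_rot: [-0.207, 0.676, -0.676, 0.207]
contact_force: [-0.6, 0.6, 1.1]
opening: 0.559
t 19.23 pos [617.1 -67.4 119.6] yaw(x) -146.0 tilt 0.01 open 49.2 F [-0.6  0.6  1.1] q [-0.06  0.84  0.17  1.69 -0.21  0.63 -2.32]
```

View pics/w5.png

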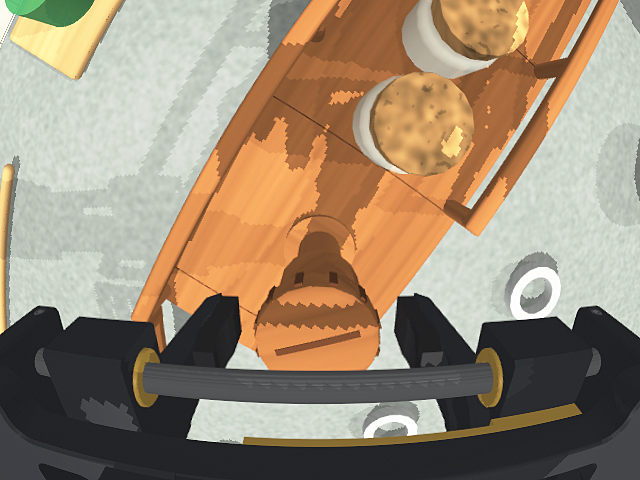

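Knob turned as intended (slot at (318,343) now 244° on from the last grip). One more 240° with the climb should make 2.3 turns.

```bash
python3 -m inch '[[0,-0.16,0,0,-0.125,0],[0,-0.16,0,0,-0.125,0],[0,-0.16,0,0,-0.125,0],[0,-0.16,0,0,-0.125,0],[0,-0.16,0,0,-0.125,0],[0,-0.16,0,0,-0.125,0],[0,-0.16,0,0,-0.125,0],[0,-0.16,0,0,-0.125,0],[0,-0.16,0,0,-0.125,0],[0,-0.16,0,0,-0.125,0],[0,-0.16,0,0,-0.125,0],[0,-0.16,0,0,-0.125,0]]'; python3 -m inch '[[0,-0.16,0,0,-0.125,0],[0,-0.16,0,0,-0.125,0],[0,-0.16,0,0,-0.125,0],[0,-0.16,0,0,-0.125,0],[0,-0.16,0,0,-0.125,0],[0,-0.16,0,0,-0.125,0],[0,-0.16,0,0,-0.125,0],[0,-0.16,0,0,-0.125,0],[0,-0.16,0,0,-0.125,0],[0,-0.16,0,0,-0.125,0],[0,-0.16,0,0,-0.125,0],[0,-0.16,0,0,-0.125,0]]'; python3 -m inch '[[0,-0.16,0,0,-0.125,0],[0,-0.16,0,0,-0.125,0],[0,-0.16,0,0,-0.125,0],[0,-0.16,0,0,-0.125,0],[0,-0.16,0,0,-0.125,0],[0,-0.16,0,0,-0.125,0],[0,-0.16,0,0,-0.125,0],[0,-0.16,0,0,-0.125,0],[0,-0.16,0,0,-0.125,0],[0,-0.16,0,0,-0.08,0],[0,0,0,0,0,0]]'; python3 -c "
from h import *
show()"
```

```text
clock: 20.23
tool_pos: [0.6168, -0.0671, 0.1215]
eef_rot: [-0.613, 0.352, -0.352, 0.613]
contact_force: [-1.5, 1.6, 0.8]
opening: 0.558
clock: 21.23
tool_pos: [0.6167, -0.0675, 0.1234]
eef_rot: [0.689, 0.16, -0.161, -0.689]
contact_force: [-0.8, 0.6, 1.9]
opening: 0.56
clock: 22.15
tool_pos: [0.617, -0.068, 0.1249]
eef_rot: [-0.478, -0.521, 0.522, 0.478]
contact_force: [-0.2, -0.7, 1.7]
opening: 0.557
t 22.15 pos [617.  -68.  124.9] yaw(x) 95.0 tilt 0.03 open 49.1 F [-0.2 -0.7  1.7] q [ 0.51  0.99 -0.93  1.65  0.92  1.    0.91]
```

```bash
python3 -m inch '[[0,-1,0,0,0,0],[0,-1,0,0,0,0],[0,-1,0,0,0,0],[0,0,0,0,0,0]]'; python3 -c "
from h import *
show()"
```

```text
clock: 22.48
tool_pos: [0.6171, -0.0673, 0.1281]
eef_rot: [-0.478, -0.521, 0.521, 0.478]
contact_force: [0.8, -0.3, -0.6]
opening: 0.558
t 22.48 pos [617.1 -67.3 128.1] yaw(x) 94.9 tilt 0.02 open 49.1 F [ 0.8 -0.3 -0.6] q [ 0.51  0.98 -0.93  1.65  0.92  1.    0.91]
```

```bash
python3 -m inch '[[0,-3,0,0,0,0],[0,-6,0,0,0,0],[0,-10,0,0,0,0],[0,-12,0,0,0,0],[0,-12,0,0,0,0],[0,-12,0,0,0,0],[0,-12,0,0,0,0],[0,-5,0,0,0,0],[0,0,0,0,0,0]]'; python3 -c "
from h import *
plan([.6067,.348,.199],90)
plan([.6067,.348,.199])
"
```

```text
clock: 23.23
tool_pos: [0.6179, -0.067, 0.202]
eef_rot: [0.479, 0.522, -0.52, -0.477]
contact_force: [0.0, 0.2, -0.7]
opening: 0.561
t 23.23 pos [617.9 -67.  202. ] yaw(x) 94.9 tilt 0.18 open 49.4 F [ 0.   0.2 -0.7] q [ 0.53  0.9  -0.99  1.6   0.82  1.11  0.98]
shift [414.5   3.  -24.5] |d| 415.2 rows 10.0 rotvec [ 0.0031  0.086  -0.    ] rows 0.7
t 23.23 pos [617.9 -67.  202. ] yaw(x) 94.9 tilt 0.18 open 49.4 F [ 0.   0.2 -0.7] q [ 0.53  0.9  -0.99  1.6   0.82  1.11  0.98]
shift [414.5   3.  -24.5] |d| 415.2 rows 10.0 rotvec [ 0.0031  0.     -0.0002] rows 0.0
```

```bash
python3 -m inch '[[15,0,-1,0,0,0],[30,0,-2,0,0,0],[38,0,-2,0,0,0],[40,0,-3,0,0,0],[40,0,-2.5,0,0,0],[40,0,-2.5,0,0,0],[40,0,-2.5,0,0,0],[40,0,-2,0,0,0],[40,0,-2,0,0,0],[40,0,-2,0,0,0],[32,0,-2,0,0,0],[19.5,0,-1,0,0,0]]'; python3 -c "
from h import *
from plant import r
plan([.6067,.348,.08])
s=r.snapshot('top');cv2.imwrite('pics/t1.png',s['img'][:,:,::-1]);np.savez('pics/t1.npz',**s)
s=r.snapshot('scene');cv2.imwrite('pics/s1.png',s['img'][:,:,::-1]);np.savez('pics/s1.npz',**s)
"
```

```text
clock: 24.23
tool_pos: [0.6034, 0.3528, 0.1995]
eef_rot: [0.476, 0.522, -0.522, -0.478]
contact_force: [0.6, 0.5, -1.3]
opening: 0.556
t 24.23 pos [603.4 352.8 199.5] yaw(x) 95.2 tilt 0.18 open 49.0 F [ 0.6  0.5 -1.3] q [-0.19  0.97 -0.93  1.33  0.78  1.21  0.5 ]
shift [ -5.4 119.5  -3. ] |d| 119.7 rows 2.9 rotvec [-0.0016  0.      0.0026] rows 0.0
```

View pics/s1.png

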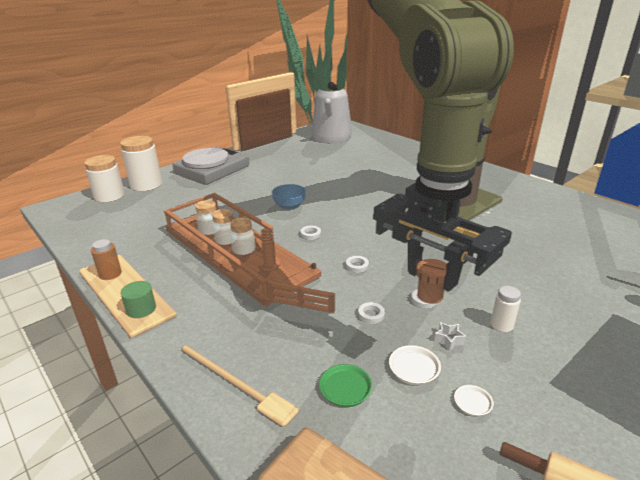

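```bash
python3 -c "
from h import *
show()
s=load('pics/s1.npz'); print(proj(s,[.604,.352,.224]),proj(s,[.604,.352,.169]))
plan([.6067,.348,.06])
"
```

```text
t 24.33 pos [602.9 353.3 199.5] yaw(x) 95.3 tilt 0.22 open 49.3 F [-1.   1.  -1.2] q [-0.19  0.97 -0.93  1.33  0.78  1.21  0.5 ]
[429.39540138 264.82529927] [425.76293601 293.57631692]
t 24.33 pos [602.9 353.3 199.5] yaw(x) 95.3 tilt 0.22 open 49.3 F [-1.   1.  -1.2] q [-0.19  0.97 -0.93  1.33  0.78  1.21  0.5 ]
shift [ -6.1 139.5  -3.6] |d| 139.7 rows 3.3 rotvec [-0.0018  0.      0.0035] rows 0.0
```

```bash
python3 -m inch '[[-3,20,-2,0,0,0],[-3,30,-1.5,0,0,0],[0,35,0,0,0,0],[0,35,0,0,0,0],[0,20,0,0,0,0],[0,14,0,0,0,0],[0,4,0,0,0,0],[0,0,0,0,0,0],[0,0,0,0,0,0]]'; python3 -c "
from h import *
plan([.6067,.348,.037])
"
```

```text
clock: 25.08
tool_pos: [0.6105, 0.3425, 0.0433]
eef_rot: [0.478, 0.522, -0.52, -0.478]
contact_force: [-0.0, 0.0, -0.3]
opening: 0.557
t 25.08 pos [610.5 342.5  43.3] yaw(x) 94.9 tilt 0.11 open 49.1 F [-0.   0.  -0.3] q [-0.2   1.15 -0.83  1.41  0.94  0.99  0.4 ]
shift [5.8 6.3 3.3] |d| 9.2 rows 0.2 rotvec [ 0.0015 -0.      0.0013] rows 0.0
```

```bash
python3 -m inch '[[3,0,2,0,0,0],[2,1,1,0,0,0],[0,1,0,0,0,0],[0,1,0,0,0,0],[0,1,0,0,0,0],[0,1,0,0,0,0],[0,0,0,0,0,0]]'; python3 -c "
from h import *
plan([.6067,.348,.037])
"
```

```text
clock: 25.67
tool_pos: [0.6065, 0.3467, 0.0372]
eef_rot: [0.478, 0.521, -0.521, -0.478]
contact_force: [0.1, -1.2, 3.0]
opening: 0.556
t 25.67 pos [606.5 346.7  37.2] yaw(x) 94.9 tilt 0.02 open 49.0 F [ 0.1 -1.2  3. ] q [-0.21  1.16 -0.83  1.42  0.94  0.98  0.39]
shift [ 1.2  0.2 -0.3] |d| 1.3 rows 0.0 rotvec [ 0.0004  0.     -0.0002] rows 0.0
```

```bash
python3 -m inch '[[0,0.6,0,0,0,0],[0,0,0,0,0,0]]'; python3 -m inch '[[0,0,0,0,0,0],[0,0,0,0,0,0],[0,0,0,0,0,0],[0,0,0,0,0,0]]' 70; python3 -m inch '[[0,-15,0,0,0,0],[0,-25,0,0,0,0],[0,-30,0,0,0,0],[0,-30,0,0,0,0],[0,0,0,0,0,0]]' 80;  python3 -c "
from h import *
from plant import r
wsnap('w6')
s=r.snapshot('scene');cv2.imwrite('pics/s2.png',s['img'][200:440,280:600,::-1].repeat(2,0).repeat(2,1));np.savez('pics/s2.npz',**s)
"
```

```text
clock: 25.83
tool_pos: [0.6066, 0.3468, 0.0372]
eef_rot: [0.478, 0.521, -0.521, -0.478]
contact_force: [-1.2, -1.0, 5.1]
opening: 0.556
clock: 26.17
tool_pos: [0.6063, 0.3467, 0.0361]
eef_rot: [-0.478, -0.521, 0.521, 0.478]
contact_force: [-0.3, -0.2, 1.0]
opening: 0.792
clock: 26.58
tool_pos: [0.6085, 0.3503, 0.1443]
eef_rot: [0.478, 0.525, -0.517, -0.478]
contact_force: [0.9, 1.3, 0.2]
opening: 0.904
t 26.58 pos [608.5 350.3 144.3] yaw(x) 94.9 tilt 0.65 open 79.6 F [0.9 1.3 0.2] q [-0.19  1.03 -0.9   1.38  0.84  1.12  0.46]
```

View pics/w6.png

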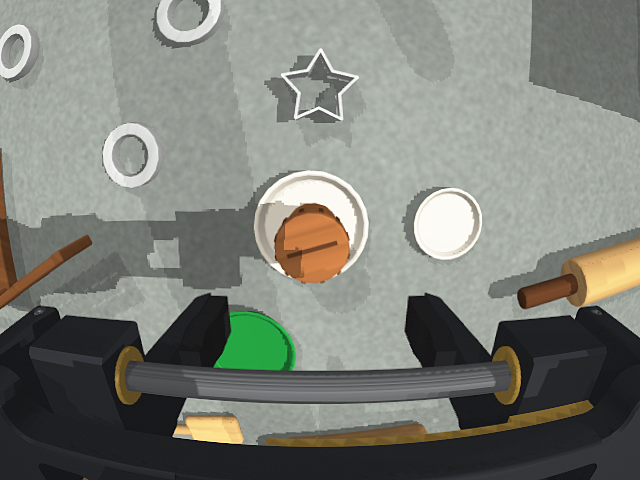

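View pics/s2.png

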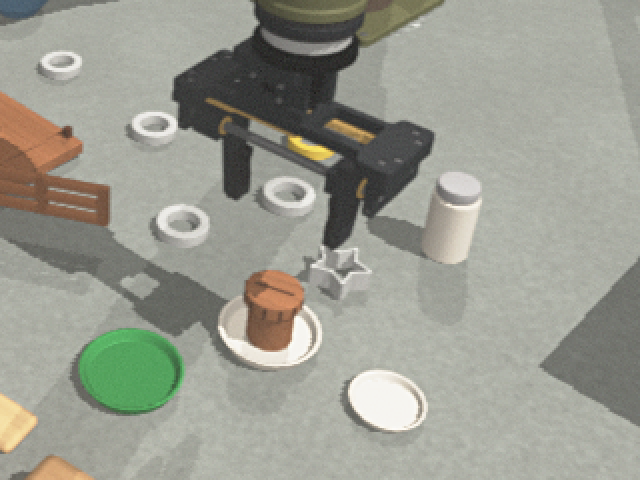

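The knob stands upright in the white dish: its top is at (312,242) in the wrist view, with the dish rim all round it. Now the cutters. I'll grip each one twice, 90° apart, so that it centres on the tool. First I'll rescan.

```bash
cat > scan.py <<'E'
from h import *
from plant import r
import sys
s=r.snapshot('top');cv2.imwrite(f'pics/{sys.argv[1]}.png',s['img'][:,:,::-1]);np.savez(f'pics/{sys.argv[1]}.npz',**s)
for o in rings(s):
    if max(o[2])-min(o[2])<20 and abs(o[1][2]-.026)<.004: print(o[0],(np.array(o[1])*1e3-[0.3,1.7,0]).round(1))
E
python3 scan.py t2; python3 -c "
from h import *
plan([.5567,.194,.10],110)"
```

```text
[229.0, 295.0] [440.7 236.   26. ]
[400.0, 295.0] [ 438.9 -133.9   26. ]
t 26.73 pos [606.4 346.7 137. ] yaw(x) 94.9 tilt 0.05 open 79.9 F [-0.3 -0.2  0.1] q [-0.19  1.04 -0.89  1.38  0.84  1.12  0.45]
shift [-147.8   37.    62.7] |d| 164.8 rows 4.0 rotvec [ 0.0008 -0.2627 -0.0003] rows 2.1
```

View pics/t2.png

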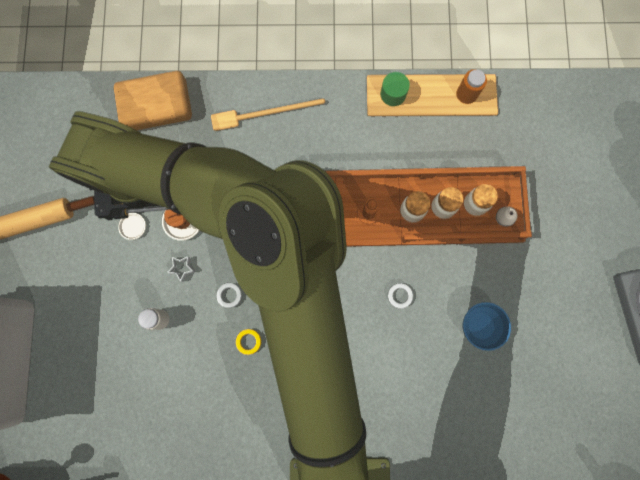

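```bash
python3 -c "
from h import *
plan([.4407,.236,.10],95)"
```

```text
t 26.73 pos [606.4 346.7 137. ] yaw(x) 94.9 tilt 0.05 open 79.9 F [-0.3 -0.2  0.1] q [-0.19  1.04 -0.89  1.38  0.84  1.12  0.45]
shift [-95.9  36.9 174.6] |d| 202.7 rows 4.9 rotvec [ 0.0008 -0.0009 -0.0002] rows 0.0
```

```bash
python3 -m inch '[[-10,0,18,0,0,0],[-18,0,32,0,0,0],[-18,0,32,0,0,0],[-18,0,32,0,0,0],[-18,7,32,0,0,0],[-10,15,20,0,0,0],[-4,15,8.6,0,0,0],[0,0,0,0,0,0],[0,0,0,0,0,0]]' 76; python3 -c "
from h import *
s,M,p=wsnap('w7'); print(wpx(s,M,p,[.4407,.236,.014]))
plan([.4407,.236,.005],95)"
```

```text
clock: 27.48
tool_pos: [0.4402, 0.2355, 0.0986]
eef_rot: [-0.478, -0.52, 0.522, 0.478]
contact_force: [-0.5, 0.3, 0.3]
opening: 0.864
t 27.48 pos [440.2 235.5  98.6] yaw(x) 95.0 tilt 0.14 open 76.1 F [-0.5  0.3  0.3] q [-0.11  0.89 -0.82  2.03  1.05  0.71  0.04]
[317.90913232 256.06103014]
t 27.53 pos [441.2 236.7  99.2] yaw(x) 94.9 tilt 0.02 open 76.1 F [-0.8  0.4  1.1] q [-0.11  0.89 -0.82  2.03  1.05  0.71  0.04]
shift [-0.7 94.2  0.6] |d| 94.2 rows 2.3 rotvec [-0.0001 -0.0013  0.0004] rows 0.0
```

View pics/w7.png

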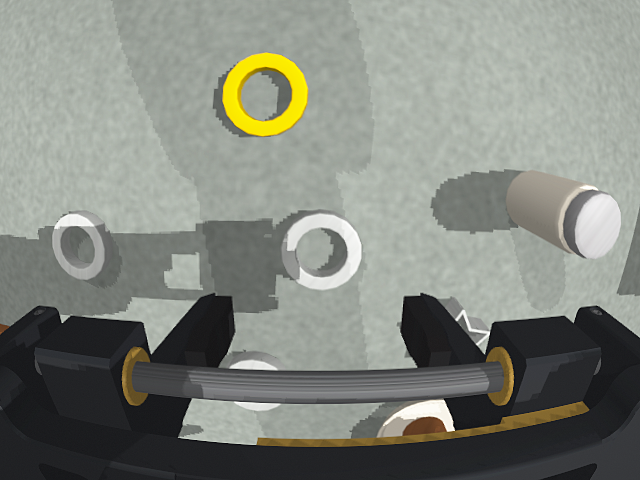

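```bash
python3 -m inch '[[-0.7,25,0.6,0,0,0],[0,30,0,0,0,0],[0,22,0,0,0,0],[0,11,0,0,0,0],[0,5,0,0,0,0],[0,0,0,0,0,0],[0,0,0,0,0,0]]' 76 10;python3 -c "
from h import *
show()"
python3 -m inch '[[0,0,0,0,0,0],[0,0,0,0,0,0],[0,0,0,0,0,0],[0,0,0,0,0,0],[0,0,0,0,0,0],[0,0,0,0,0,0]]' 45 10;python3 -c "
from h import *
plan([.6,0,.005],5)"
```

```text
clock: 28.12
tool_pos: [0.441, 0.2363, 0.0069]
eef_rot: [0.478, 0.522, -0.52, -0.478]
contact_force: [-0.0, -0.8, 0.4]
opening: 0.861
t 28.12 pos [441.  236.3   6.9] yaw(x) 94.9 tilt 0.10 open 75.8 F [-0.  -0.8  0.4] q [-0.19  1.03 -0.67  2.06  1.32  0.59 -0.19]
clock: 28.62
tool_pos: [0.4405, 0.2358, 0.007]
eef_rot: [0.478, 0.522, -0.521, -0.478]
contact_force: [-0.5, 0.8, 7.3]
opening: 0.616
t 28.62 pos [440.5 235.8   7. ] yaw(x) 94.9 tilt 0.08 open 54.3 F [-0.5  0.8  7.3] q [-0.19  1.03 -0.67  2.06  1.32  0.58 -0.19]
shift [-248.6    2.  -138.5] |d| 284.6 rows 6.8 rotvec [5.0000e-04 1.5699e+00 1.5000e-03] rows 12.6
```

```bash
python3 -m inch '[[0,0,0,0,0,0],[0,0,0,0,0,0],[0,0,0,0,0.125,0],[0,0,0,0,0.125,0],[0,0,0,0,0.125,0],[0,0,0,0,0.125,0],[0,0,0,0,0.125,0],[0,0,0,0,0.125,0],[0,0,0,0,0.125,0],[0,0,0,0,0.125,0],[0,0,0,0,0.125,0],[0,0,0,0,0.125,0]]' 66;
python3 -m inch '[[0,0,0,0,0.125,0],[0,0,0,0,0.125,0],[0,0,0,0,0.07,0],[0,0,0,0,0,0]]';python3 -c "
from h import *
show()"
python3 -m inch '[[0,0,0,0,0,0],[0,0,0,0,0,0],[0,0,0,0,0,0],[0,0,0,0,0,0],[0,0,0,0,0,0]]' 45 12;python3 -c "
from h import *
plan([.617,-.0673,.15],0)"
```

```text
clock: 29.62
tool_pos: [0.4399, 0.2351, 0.0061]
eef_rot: [0.693, 0.14, -0.141, -0.693]
contact_force: [0.6, 0.2, -0.7]
opening: 0.755
clock: 29.95
tool_pos: [0.4399, 0.2353, 0.0062]
eef_rot: [0.707, 0.03, -0.03, -0.706]
contact_force: [0.3, -0.6, 0.3]
opening: 0.745
t 29.95 pos [439.9 235.3   6.2] yaw(x) 4.9 tilt 0.04 open 65.6 F [ 0.3 -0.6  0.3] q [-0.32  0.98 -0.44  2.07  1.21  0.39 -1.67]
clock: 30.37
tool_pos: [0.4401, 0.2353, 0.0063]
eef_rot: [0.706, 0.031, -0.031, -0.706]
contact_force: [-0.4, 0.5, -0.4]
opening: 0.617
t 30.37 pos [440.1 235.3   6.3] yaw(x) 5.0 tilt 0.01 open 54.3 F [-0.4  0.5 -0.4] q [-0.32  0.98 -0.44  2.07  1.21  0.39 -1.67]
shift [ 149.8 -143.7 -316.9] |d| 378.8 rows 9.1 rotvec [ 0.0001  0.0874 -0.0002] rows 0.7
```

```bash
python3 -m inch '[[0,-10,0,0,0,0],[0,-25,0,0,0,0],[0,-35,0,0,0,0],[0,-35,0,0,0,0],[0,-30,0,0,0,0],[0,-17,0,0,0.087,0]]';python3 -c "
from h import *
plan([.617,-.0673,.16],0)"
```

```text
clock: 30.87
tool_pos: [0.4406, 0.236, 0.1612]
eef_rot: [-0.706, -0.001, -0.001, 0.708]
contact_force: [0.2, 0.1, -0.9]
opening: 0.615
t 30.87 pos [440.6 236.  161.2] yaw(x) -0.0 tilt 0.18 open 54.2 F [ 0.2  0.1 -0.9] q [-0.15  0.74 -0.72  2.    0.77  0.69 -1.36]
shift [ 176.5    0.9 -303.3] |d| 350.9 rows 8.4 rotvec [-0.0024 -0.0002  0.0021] rows 0.0
```

```bash
python3 -m inch '[[8,0,-13,0,0,0],[17,0,-29,0,0,0],[20,0,-35,0,0,0],[20,0,-35,0,0,0],[20,0,-35,0,0,0],[20,0,-35,0,0,0],[20,0,-35,0,0,0],[20,0,-35,0,0,0],[17,0,-29,0,0,0],[10,0,-16,0,0,0],[4.5,0,-6.3,0,0,0],[0,0,0,0,0,0]]';python3 -m inch '[[0,0,0,0,0,0]]'; python3 -c "
from h import *
plan([.617,-.0673,.16],0)
wsnap('w8')
"; python3 scan.py t3
```

```text
clock: 31.87
tool_pos: [0.6169, -0.0699, 0.1578]
eef_rot: [0.707, -0.001, 0.001, -0.707]
contact_force: [-1.1, -0.6, -1.0]
opening: 0.607
clock: 31.95
tool_pos: [0.6159, -0.0663, 0.1583]
eef_rot: [-0.707, -0.0, 0.001, 0.708]
contact_force: [-0.7, 0.2, -0.8]
opening: 0.612
t 31.95 pos [615.9 -66.3 158.3] yaw(x) 0.1 tilt 0.09 open 53.9 F [-0.7  0.2 -0.8] q [ 0.44  0.89 -0.78  1.64  0.74  0.94 -0.61]
shift [ 1.1 -1.7 -1. ] |d| 2.3 rows 0.1 rotvec [-0.0014  0.0016 -0.0007] rows 0.0
t 31.95 pos [615.9 -66.3 158.3] yaw(x) 0.1 tilt 0.09 open 53.9 F [-0.7  0.2 -0.8] q [ 0.44  0.89 -0.78  1.64  0.74  0.94 -0.61]
[131.0, 225.0] [594.  456.1  28.9]
[249.0, 242.0] [557.  194.1  26.1]
[314.0, 289.0] [453.5  51.   25.7]
[400.0, 295.0] [ 438.9 -133.8   26. ]
```

View pics/w8.png

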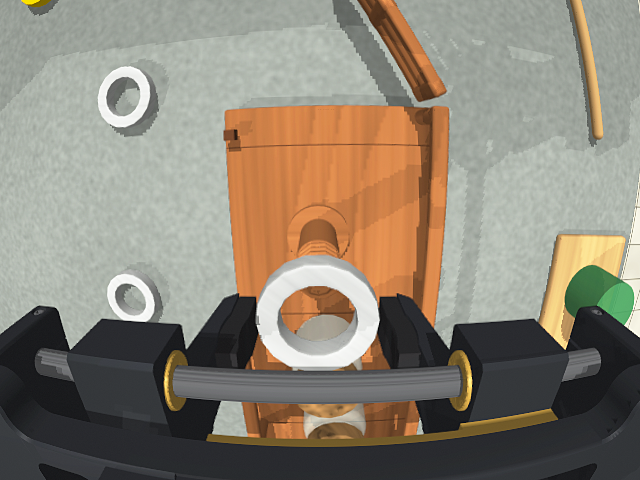

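View pics/t3.png

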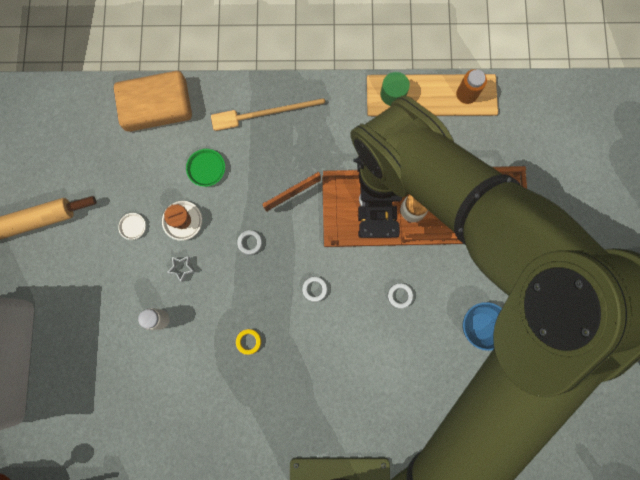

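```bash
python3 -c "
from h import *
s=load('pics/w8.npz'); M,p=s['M'],s['p0']
print('foot',wpx(s,M,p,[.617,-.0673,.028]),'post top',wpx(s,M,p,[.617,-.0673,.115]),'ring top',wpx(s,M,p,p+[0,0,.0077]))
cv2.imwrite('pics/w8z.png',cv2.resize(s['img'][190:390,220:420,::-1],None,fx=3,fy=3))
plan([.617,-.0673,.16],0)
"
```

```text
foot [319.22711155 236.98534871] post top [319.95036333 281.20149195] ring top [318.05645309 326.02456728]
t 32.05 pos [615.7 -65.2 158.7] yaw(x) 0.2 tilt 0.08 open 53.8 F [ 0.   0.2 -0.2] q [ 0.44  0.89 -0.78  1.64  0.74  0.94 -0.61]
shift [ 1.3 -1.3 -2.1] |d| 2.8 rows 0.1 rotvec [-0.0013  0.0041 -0.0006] rows 0.0
```

View pics/w8z.png

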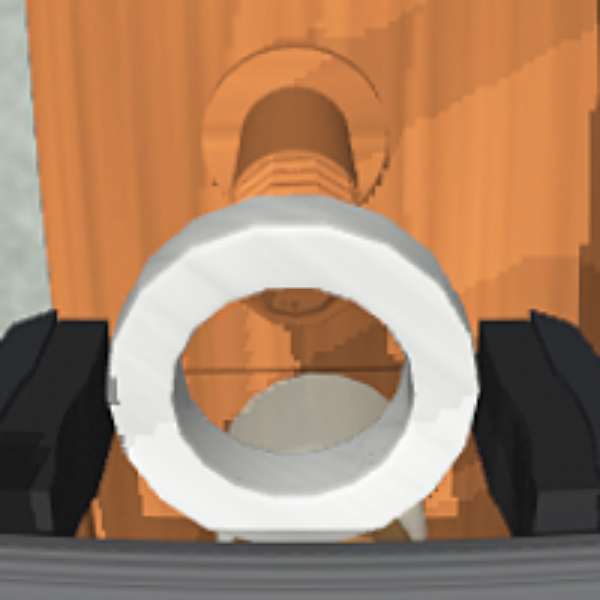

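```bash
python3 -m inch '[[1,0,-1,0,0,0],[0,0,0,0,0,0],[0,0,0,0,0,0],[0,0,0,0,0,0]]'; python3 -c "
from h import *
plan([.617,-.0673,.124],0)
"
```

```text
clock: 32.38
tool_pos: [0.6175, -0.0684, 0.1585]
eef_rot: [0.707, 0.0, -0.0, -0.707]
contact_force: [0.2, -0.5, -1.3]
opening: 0.613
t 32.38 pos [617.5 -68.4 158.5] yaw(x) 0.1 tilt 0.01 open 54.0 F [ 0.2 -0.5 -1.3] q [ 0.45  0.89 -0.78  1.63  0.74  0.94 -0.61]
shift [-0.5 34.5  1.1] |d| 34.5 rows 0.8 rotvec [0.0001 0.0009 0.    ] rows 0.0
```

```bash
python3 -m inch '[[-0.4,10,1,0,0,0],[0,14,0,0,0,0],[0,8,0,0,0,0],[0,4,0,0,0,0],[0,0,0,0,0,0],[0,0,0,0,0,0]]'; python3 -c "
from h import *
plan([.617,-.0673,.124],0)
"; python3 -m inch '[[0,4,0,0,0,0],[0,4,0,0,0,0],[0,4,0,0,0,0],[0,0,0,0,0,0]]'; python3 -c "
from h import *
plan([.617,-.0673,.058],0)
"
```

```text
clock: 32.88
tool_pos: [0.617, -0.0678, 0.1219]
eef_rot: [-0.707, 0.0, 0.0, 0.707]
contact_force: [0.0, 0.2, 0.6]
opening: 0.612
t 32.88 pos [617.  -67.8 121.9] yaw(x) 0.0 tilt 0.05 open 53.9 F [0.  0.2 0.6] q [ 0.43  0.93 -0.75  1.66  0.79  0.88 -0.65]
shift [-0.  -2.1  0.6] |d| 2.2 rows 0.1 rotvec [-0.0002  0.0001 -0.0008] rows 0.0
clock: 33.22
tool_pos: [0.6167, -0.0681, 0.1096]
eef_rot: [0.707, -0.0, -0.0, -0.707]
contact_force: [0.5, 0.3, -0.7]
opening: 0.614
t 33.22 pos [616.7 -68.1 109.6] yaw(x) 0.0 tilt 0.07 open 54.1 F [ 0.5  0.3 -0.7] q [ 0.42  0.95 -0.74  1.66  0.8   0.86 -0.66]
shift [ 0.4 51.6  0.8] |d| 51.6 rows 1.2 rotvec [ 0.0003  0.0001 -0.0012] rows 0.0
```

```bash
python3 -m inch '[[0.3,6,0.7,0,0,0],[0,8,0,0,0,0],[0,8,0,0,0,0],[0,8,0,0,0,0],[0,8,0,0,0,0],[0,6,0,0,0,0],[0,4,0,0,0,0],[0,3,0,0,0,0],[0,0,0,0,0,0]]'; python3 -c "
from h import *
plan([.617,-.0673,.058],0)
"
```

```text
clock: 33.97
tool_pos: [0.6172, -0.0673, 0.0587]
eef_rot: [0.707, -0.0, -0.0, -0.707]
contact_force: [-0.2, -0.3, -1.2]
opening: 0.612
t 33.97 pos [617.2 -67.3  58.7] yaw(x) 0.0 tilt 0.05 open 53.9 F [-0.2 -0.3 -1.2] q [ 0.4   1.01 -0.69  1.68  0.87  0.78 -0.71]
shift [-0.2  0.7 -0. ] |d| 0.7 rows 0.0 rotvec [ 0.0001  0.     -0.0009] rows 0.0
```

```bash
python3 -m inch '[[0,0,0,0,0,0],[0,0,0,0,0,0],[0,0,0,0,0,0],[0,0,0,0,0,0]]' 70; python3 -m inch '[[0,-15,0,0,0,0],[0,-25,0,0,0,0],[0,-30,0,0,0,0],[0,-20,0,0,0,0],[0,-5,0,0,0,0],[0,0,0,0,0,0]]' 76;  python3 -c "
from h import *
wsnap('w9')
plan([.4535,.051,.15],0)
"
```

```text
clock: 34.3
tool_pos: [0.6178, -0.0672, 0.0598]
eef_rot: [0.707, 0.0, 0.0, -0.707]
contact_force: [-0.1, -0.5, 0.3]
opening: 0.794
clock: 34.8
tool_pos: [0.6187, -0.067, 0.1569]
eef_rot: [0.707, 0.001, 0.002, -0.707]
contact_force: [0.3, 0.1, 0.8]
opening: 0.86
t 34.80 pos [618.7 -67.  156.9] yaw(x) -0.0 tilt 0.24 open 75.8 F [0.3 0.1 0.8] q [ 0.44  0.89 -0.78  1.64  0.75  0.93 -0.61]
t 34.85 pos [617.7 -67.4 155.1] yaw(x) -0.0 tilt 0.08 open 75.6 F [ 0.2 -0.3 -0.1] q [ 0.44  0.89 -0.78  1.64  0.75  0.93 -0.62]
shift [-164.2    4.9  118.4] |d| 202.5 rows 4.9 rotvec [ 0.0005 -0.0001  0.0012] rows 0.0
```

View pics/w9.png

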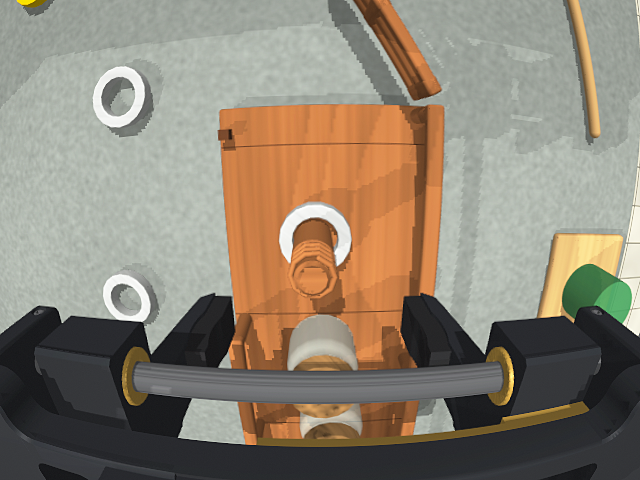

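```bash
python3 -m inch '[[-12,0,9,0,0,0],[-24,0,17,0,0,0],[-32,0,23,0,0,0],[-32,0,23,0,0,0],[-32,0,23,0,0,0],[-20,0,15,0,0,0],[-12,0,8,0,-0.125,0],[0,0,0,0,-0.125,0],[0,5,0,0,-0.125,0],[0,10,0,0,-0.125,0],[0,10,0,0,-0.125,0],[0,10,0,0,-0.125,0]]' 76; python3 -m inch '[[0,10,0,0,-0.125,0],[0,10,0,0,-0.125,0],[0,5,0,0,-0.125,0],[0,0,0,0,-0.125,0],[0,0,0,0,-0.125,0],[0,0,0,0,-0.125,0],[0,0,0,0,-0.07,0],[0,0,0,0,0,0]]';  python3 -c "
from h import *
plan([.4535,.051,.005],90)
s,M,p=wsnap('w10'); print(wpx(s,M,p,[.4535,.051,.014]))
"
```

```text
clock: 35.85
tool_pos: [0.4525, 0.0503, 0.1179]
eef_rot: [-0.657, -0.26, 0.262, 0.657]
contact_force: [0.1, -0.0, -0.4]
opening: 0.862
clock: 36.52
tool_pos: [0.4524, 0.0503, 0.0931]
eef_rot: [-0.499, -0.499, 0.501, 0.501]
contact_force: [0.0, 0.3, 0.2]
opening: 0.863
t 36.52 pos [452.4  50.3  93.1] yaw(x) 90.0 tilt 0.17 open 76.0 F [0.  0.3 0.2] q [ 0.34  0.92 -0.94  2.16  1.21  0.76  0.12]
shift [ 0.7 88.1 -1.4] |d| 88.2 rows 2.1 rotvec [-0.003   0.0008 -0.0001] rows 0.0
t 36.52 pos [452.4  50.3  93.1] yaw(x) 90.0 tilt 0.17 open 76.0 F [0.  0.3 0.2] q [ 0.34  0.92 -0.94  2.16  1.21  0.76  0.12]
[318.20510436 259.81588615]
```

View pics/w10.png

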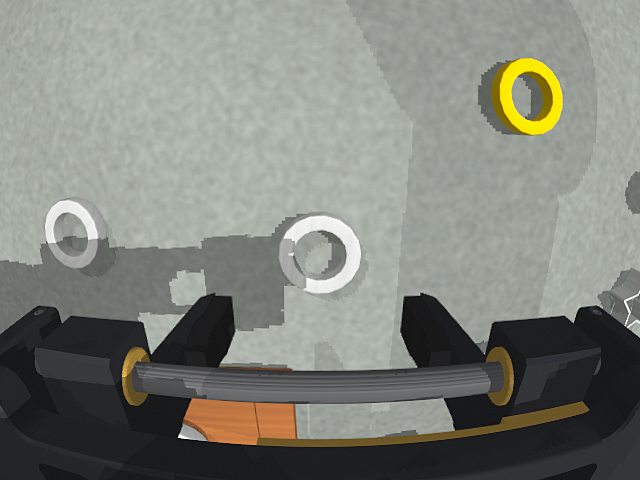

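```bash
python3 -m inch '[[0.7,24,-1,0,0,0],[0,28,0,0,0,0],[0,20,0,0,0,0],[0,10,0,0,0,0],[0,5,0,0,0,0],[0,0,0,0,0,0],[0,0,0,0,0,0]]' 76 10
python3 -m inch '[[0,0,0,0,0,0],[0,0,0,0,0,0],[0,0,0,0,0,0],[0,0,0,0,0,0],[0,0,0,0,0,0]]' 45 10
python3 -m inch '[[0,0,0,0,0,0],[0,0,0,0,0,0],[0,0,0,0,0.125,0],[0,0,0,0,0.125,0],[0,0,0,0,0.125,0],[0,0,0,0,0.125,0],[0,0,0,0,0.125,0],[0,0,0,0,0.125,0],[0,0,0,0,0.125,0],[0,0,0,0,0.125,0],[0,0,0,0,0.125,0],[0,0,0,0,0.125,0]]' 66;
python3 -m inch '[[0,0,0,0,0.125,0],[0,0,0,0,0.125,0],[0,0,0,0,0.07,0],[0,0,0,0,0,0]]'
python3 -m inch '[[0,0,0,0,0,0],[0,0,0,0,0,0],[0,0,0,0,0,0],[0,0,0,0,0,0],[0,0,0,0,0,0]]' 45 12;python3 -c "
from h import *
plan([.617,-.0673,.16],0)"
```

```text
clock: 37.15
tool_pos: [0.4543, 0.0516, 0.0075]
eef_rot: [-0.5, -0.5, 0.5, 0.5]
contact_force: [0.6, -0.5, 0.7]
opening: 0.861
clock: 37.57
tool_pos: [0.4549, 0.0515, 0.0079]
eef_rot: [0.501, 0.5, -0.5, -0.5]
contact_force: [0.2, -0.2, 4.2]
opening: 0.614
clock: 38.57
tool_pos: [0.4544, 0.0514, 0.0072]
eef_rot: [0.698, 0.11, -0.111, -0.698]
contact_force: [0.2, 0.2, 0.5]
opening: 0.751
clock: 38.9
tool_pos: [0.4544, 0.0514, 0.0072]
eef_rot: [0.707, -0.001, 0.001, -0.707]
contact_force: [-0.8, 0.6, 0.5]
opening: 0.748
clock: 39.32
tool_pos: [0.4545, 0.0514, 0.0073]
eef_rot: [0.707, 0.0, -0.0, -0.707]
contact_force: [-0.6, -0.6, -0.5]
opening: 0.613
t 39.32 pos [454.5  51.4   7.3] yaw(x) 0.0 tilt 0.01 open 54.0 F [-0.6 -0.6 -0.5] q [ 0.28  1.09 -0.85  2.18  1.5   0.73 -1.67]
shift [ 162.4 -152.7 -118.8] |d| 252.6 rows 6.1 rotvec [ 0.0001  0.0005 -0.    ] rows 0.0
```

```bash
python3 -m inch '[[0,-10,0,0,0,0],[0,-25,0,0,0,0],[0,-35,0,0,0,0],[0,-35,0,0,0,0],[0,-30,0,0,0,0],[0,-15,0,0,0,0],[0,-3,0,0,0,0]]'; python3 -m inch '[[8,0,-6,0,0,0],[20,0,-15,0,0,0],[28,0,-20,0,0,0],[28,0,-20,0,0,0],[28,0,-20,0,0,0],[24,0,-18,0,0,0],[14,0,-10,0,0,0],[8,0,-6,0,0,0],[4.4,0,-3.8,0,0,0],[0,0,0,0,0,0],[0,0,0,0,0,0],[0,0,0,0,0,0]]';python3 -c "
from h import *
plan([.617,-.0673,.125],0)"; python3 scan.py t4; python3 -c "
from h import *
wsnap('w11')"
```

```text
clock: 39.9
tool_pos: [0.4558, 0.0521, 0.163]
eef_rot: [-0.707, -0.002, -0.002, 0.707]
contact_force: [0.8, 0.5, -1.2]
opening: 0.611
clock: 40.9
tool_pos: [0.616, -0.0665, 0.16]
eef_rot: [-0.707, -0.0, 0.001, 0.707]
contact_force: [0.5, -0.0, -1.1]
opening: 0.612
t 40.90 pos [616.  -66.5 160. ] yaw(x) 0.1 tilt 0.07 open 53.9 F [ 0.5 -0.  -1.1] q [ 0.54  0.97 -1.03  1.63  0.92  1.09 -0.75]
shift [ 1.1 35.  -0.9] |d| 35.1 rows 0.8 rotvec [-0.      0.002  -0.0011] rows 0.0
[130.0, 226.0] [594.6 452.7  24.8]
[249.0, 242.0] [556.7 194.1  26.1]
[400.0, 295.0] [ 438.9 -133.9   26. ]
t 40.95 pos [616.1 -66.4 160.2] yaw(x) 0.1 tilt 0.05 open 54.0 F [-0.7  0.1 -0.6] q [ 0.54  0.97 -1.03  1.63  0.92  1.09 -0.75]
```

View pics/w11.png

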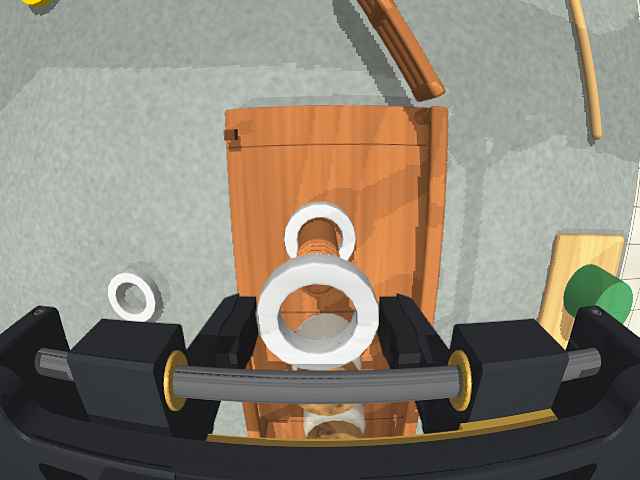

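```bash
python3 -m inch '[[0.9,10,-0.8,0,0,0],[0,14,0,0,0,0],[0,8,0,0,0,0],[0,4,0,0,0,0],[0,0,0,0,0,0],[0,0,0,0,0,0]]'; python3 -c "
from h import *
plan([.617,-.0673,.125],0)
"; python3 -m inch '[[0,4,0,0,0,0],[0,4,0,0,0,0],[0,4,0,0,0,0],[0,0,0,0,0,0]]'; python3 -c "
from h import *
plan([.617,-.0673,.058],0)
"
```

```text
clock: 41.5
tool_pos: [0.6176, -0.068, 0.1239]
eef_rot: [-0.707, 0.0, 0.0, 0.707]
contact_force: [0.2, 0.5, -0.5]
opening: 0.615
t 41.50 pos [617.6 -68.  123.9] yaw(x) 0.0 tilt 0.04 open 54.2 F [ 0.2  0.5 -0.5] q [ 0.53  1.02 -1.    1.65  0.97  1.05 -0.78]
shift [-0.6 -1.1  0.7] |d| 1.4 rows 0.0 rotvec [-0.0002  0.0002 -0.0007] rows 0.0
clock: 41.83
tool_pos: [0.6173, -0.0684, 0.1115]
eef_rot: [0.707, -0.0, -0.0, -0.707]
contact_force: [-0.3, 0.9, -0.3]
opening: 0.614
t 41.83 pos [617.3 -68.4 111.5] yaw(x) -0.0 tilt 0.07 open 54.1 F [-0.3  0.9 -0.3] q [ 0.53  1.03 -0.99  1.66  0.99  1.03 -0.8 ]
shift [-0.3 53.5  1.1] |d| 53.5 rows 1.3 rotvec [ 0.0004 -0.     -0.0012] rows 0.0
```

```bash
python3 -m inch '[[-0.3,6,0.9,0,0,0],[0,8,0,0,0,0],[0,8,0,0,0,0],[0,8,0,0,0,0],[0,8,0,0,0,0],[0,6,0,0,0,0],[0,5,0,0,0,0],[0,3.5,0,0,0,0],[0,0,0,0,0,0]]'; python3 -c "
from h import *
plan([.617,-.0673,.058],0)
";python3 -m inch '[[0,0,0,0,0,0],[0,0,0,0,0,0],[0,0,0,0,0,0],[0,0,0,0,0,0]]' 70; python3 -m inch '[[0,-15,0,0,0,0],[0,-25,0,0,0,0],[0,-30,0,0,0,0],[0,-20,0,0,0,0],[0,-5,0,0,0,0],[0,0,0,0,0,0]]' 76;  python3 -c "
from h import *
wsnap('w12')
plan([.4389,-.1338,.15],0)
"
```

```text
clock: 42.58
tool_pos: [0.6171, -0.0673, 0.059]
eef_rot: [0.707, -0.0, -0.0, -0.707]
contact_force: [0.3, 0.5, -0.2]
opening: 0.612
t 42.58 pos [617.1 -67.3  59. ] yaw(x) 0.0 tilt 0.06 open 53.9 F [ 0.3  0.5 -0.2] q [ 0.51  1.1  -0.94  1.68  1.07  0.96 -0.85]
shift [-0.1  1.   0. ] |d| 1.0 rows 0.0 rotvec [ 0.0001  0.0001 -0.0011] rows 0.0
clock: 42.92
tool_pos: [0.6178, -0.0672, 0.0604]
eef_rot: [0.707, 0.0, 0.0, -0.707]
contact_force: [0.7, -0.1, -0.4]
opening: 0.793
clock: 43.42
tool_pos: [0.6186, -0.0669, 0.1575]
eef_rot: [0.707, 0.001, 0.001, -0.707]
contact_force: [0.9, 0.4, -0.3]
opening: 0.862
t 43.42 pos [618.6 -66.9 157.5] yaw(x) -0.0 tilt 0.23 open 76.0 F [ 0.9  0.4 -0.3] q [ 0.54  0.98 -1.03  1.63  0.93  1.09 -0.76]
t 43.47 pos [617.7 -67.4 155.6] yaw(x) -0.0 tilt 0.08 open 76.1 F [ 0.4 -0.4 -0.2] q [ 0.54  0.98 -1.02  1.63  0.93  1.09 -0.76]
shift [-178.8    5.5  -66.4] |d| 190.8 rows 4.6 rotvec [ 0.0007 -0.      0.0012] rows 0.0
```

View pics/w12.png

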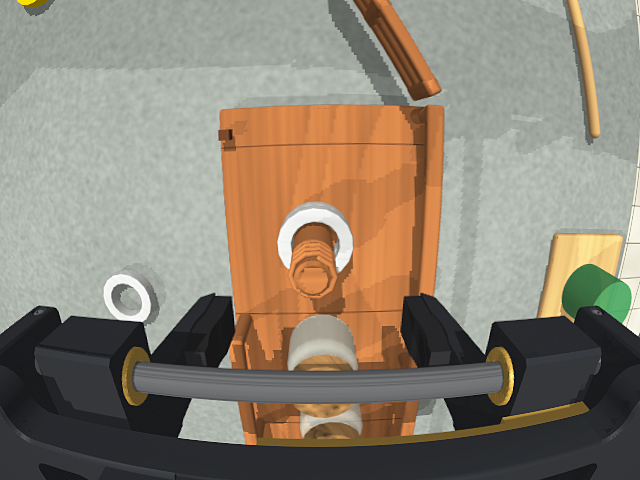

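```bash
python3 -m inch '[[-12,0,-4,0,0,0],[-26,0,-10,0,0,0],[-35,0,-13,0,0,0],[-35,0,-13,0,0,0],[-35,0,-13,0,0,0],[-22,0,-9,0,0,0],[-13.8,0,-4.4,0,-0.125,0],[0,0,0,0,-0.125,0],[0,5,0,0,-0.125,0],[0,10,0,0,-0.125,0],[0,10,0,0,-0.125,0],[0,10,0,0,-0.125,0]]' 76; python3 -m inch '[[0,10,0,0,-0.125,0],[0,10,0,0,-0.125,0],[0,5,0,0,-0.125,0],[0,0,0,0,-0.125,0],[0,0,0,0,-0.125,0],[0,0,0,0,-0.125,0],[0,0,0,0,-0.07,0],[0,0,0,0,0,0]]';  python3 -c "
from h import *
plan([.4389,-.1338,.005],90)
s,M,p=wsnap('w13'); print(wpx(s,M,p,[.4389,-.1338,.014]))
"
```

```text
clock: 44.47
tool_pos: [0.4376, -0.1339, 0.1183]
eef_rot: [-0.657, -0.26, 0.262, 0.658]
contact_force: [-0.3, 0.3, 0.8]
opening: 0.862
clock: 45.13
tool_pos: [0.4376, -0.1336, 0.0936]
eef_rot: [-0.499, -0.5, 0.501, 0.501]
contact_force: [-0.8, -0.4, 0.5]
opening: 0.865
t 45.13 pos [ 437.6 -133.6   93.6] yaw(x) 90.1 tilt 0.16 open 76.2 F [-0.8 -0.4  0.5] q [ 0.85  1.05 -1.2   2.15  1.28  1.01  0.46]
shift [-0.3 88.6 -1.6] |d| 88.6 rows 2.1 rotvec [-0.0027  0.001   0.0009] rows 0.0
t 45.13 pos [ 437.6 -133.6   93.6] yaw(x) 90.1 tilt 0.16 open 76.2 F [-0.8 -0.4  0.5] q [ 0.85  1.05 -1.2   2.15  1.28  1.01  0.46]
[316.74763756 259.87996872]
```

View pics/w13.png

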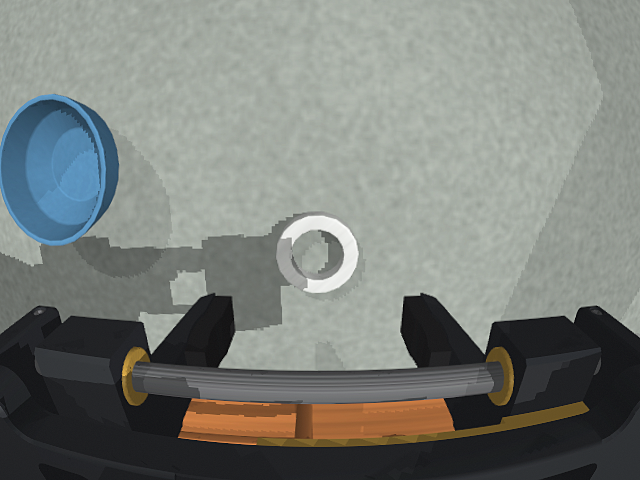

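```bash
python3 -m inch '[[0,24,-1,0,0,0],[0,28,0,0,0,0],[0,20,0,0,0,0],[0,10,0,0,0,0],[0,5,0,0,0,0],[0,0,0,0,0,0],[0,0,0,0,0,0]]' 76 10
python3 -m inch '[[0,0,0,0,0,0],[0,0,0,0,0,0],[0,0,0,0,0,0],[0,0,0,0,0,0],[0,0,0,0,0,0]]' 45 10
python3 -c "
from h import *
show()"
python3 -m inch '[[0,0,0,0,0,0],[0,0,0,0,0,0],[0,0,0,0,0.125,0],[0,0,0,0,0.125,0],[0,0,0,0,0.125,0],[0,0,0,0,0.125,0],[0,0,0,0,0.125,0],[0,0,0,0,0.125,0],[0,0,0,0,0.125,0],[0,0,0,0,0.125,0],[0,0,0,0,0.125,0],[0,0,0,0,0.125,0]]' 66;
python3 -m inch '[[0,0,0,0,0.125,0],[0,0,0,0,0.125,0],[0,0,0,0,0.07,0],[0,0,0,0,0,0]]'
python3 -m inch '[[0,0,0,0,0,0],[0,0,0,0,0,0],[0,0,0,0,0,0],[0,0,0,0,0,0],[0,0,0,0,0,0]]' 45 12;python3 -c "
from h import *
plan([.617,-.0673,.16],0)"
```

```text
clock: 45.77
tool_pos: [0.4397, -0.1335, 0.008]
eef_rot: [-0.5, -0.5, 0.5, 0.5]
contact_force: [0.2, -0.1, -0.6]
opening: 0.863
clock: 46.18
tool_pos: [0.44, -0.1338, 0.0084]
eef_rot: [0.501, 0.5, -0.5, -0.5]
contact_force: [0.3, -1.2, 3.1]
opening: 0.602
t 46.18 pos [ 440.  -133.8    8.4] yaw(x) 89.9 tilt 0.06 open 53.1 F [ 0.3 -1.2  3.1] q [ 0.8   1.21 -1.09  2.16  1.5   0.98  0.32]
clock: 47.18
tool_pos: [0.4396, -0.1336, 0.0078]
eef_rot: [-0.698, -0.11, 0.111, 0.698]
contact_force: [0.4, 0.4, -0.1]
opening: 0.747
clock: 47.52
tool_pos: [0.4396, -0.1336, 0.0078]
eef_rot: [-0.707, 0.001, -0.001, 0.707]
contact_force: [-0.9, 0.0, 0.2]
opening: 0.749
clock: 47.93
tool_pos: [0.4397, -0.1337, 0.0078]
eef_rot: [0.707, 0.0, -0.0, -0.707]
contact_force: [0.6, -1.0, -0.7]
opening: 0.6
t 47.93 pos [ 439.7 -133.7    7.8] yaw(x) 0.0 tilt 0.00 open 52.9 F [ 0.6 -1.  -0.7] q [ 0.81  1.21 -1.1   2.16  1.5   0.99 -1.25]
shift [ 177.3 -152.2   66.3] |d| 242.9 rows 5.8 rotvec [ 0.0001  0.0005 -0.    ] rows 0.0
```

```bash
python3 -m inch '[[0,-10,0,0,0,0],[0,-25,0,0,0,0],[0,-35,0,0,0,0],[0,-35,0,0,0,0],[0,-30,0,0,0,0],[0,-15,0,0,0,0],[0,-3,0,0,0,0]]'; python3 -m inch '[[8,0,3,0,0,0],[20,0,8,0,0,0],[30,0,11,0,0,0],[30,0,11,0,0,0],[30,0,11,0,0,0],[28,0,10.3,0,0,0],[16,0,6,0,0,0],[10,0,4,0,0,0],[5,0,2,0,0,0],[0,0,0,0,0,0],[0,0,0,0,0,0],[0,0,0,0,0,0]]';python3 -c "
from h import *
plan([.617,-.0673,.125],0)"; python3 scan.py t5; python3 -c "
from h import *
wsnap('w14')"
```

```text
clock: 48.52
tool_pos: [0.4412, -0.1334, 0.1637]
eef_rot: [0.707, 0.002, 0.002, -0.707]
contact_force: [0.1, 0.0, -0.4]
opening: 0.602
clock: 49.52
tool_pos: [0.6157, -0.0679, 0.16]
eef_rot: [0.707, -0.001, -0.001, -0.707]
contact_force: [-0.1, 0.0, -0.7]
opening: 0.599
t 49.52 pos [615.7 -67.9 160. ] yaw(x) 0.0 tilt 0.11 open 52.8 F [-0.1  0.  -0.7] q [ 0.61  1.06 -1.22  1.63  1.05  1.24 -0.84]
shift [ 1.3 35.   0.7] |d| 35.1 rows 0.8 rotvec [ 0.0009  0.0002 -0.0017] rows 0.0
[131.0, 226.0] [596.  456.1  22.8]
[249.0, 242.0] [556.6 194.1  26.2]
t 49.57 pos [615.8 -68.  160.3] yaw(x) 0.0 tilt 0.09 open 52.6 F [ 0.   0.7 -1.1] q [ 0.61  1.06 -1.22  1.63  1.05  1.24 -0.84]
```

View pics/w14.png

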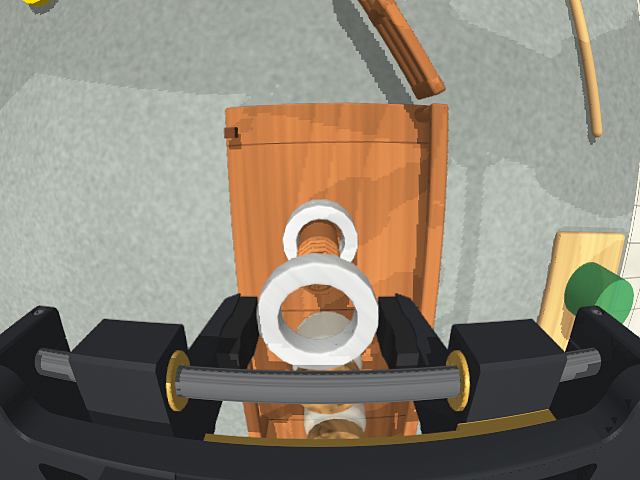

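```bash
python3 -m inch '[[1,10,0.5,0,0,0],[0,14,0,0,0,0],[0,8,0,0,0,0],[0,3,0,0,0,0],[0,0,0,0,0,0],[0,0,0,0,0,0]]'; python3 -c "
from h import *
plan([.617,-.0673,.125],0)
"; python3 -m inch '[[0,4,0,0,0,0],[0,4,0,0,0,0],[0,4,0,0,0,0],[0,0,0,0,0,0]]'; python3 -c "
from h import *
plan([.617,-.0673,.066],0)
"
```

```text
clock: 50.12
tool_pos: [0.6176, -0.0667, 0.1256]
eef_rot: [-0.707, 0.0, 0.0, 0.707]
contact_force: [-0.3, 0.3, 0.1]
opening: 0.602
t 50.12 pos [617.6 -66.7 125.6] yaw(x) 0.0 tilt 0.04 open 53.0 F [-0.3  0.3  0.1] q [ 0.6   1.11 -1.19  1.65  1.1   1.2  -0.87]
shift [-0.6  0.6 -0.6] |d| 1.0 rows 0.0 rotvec [-0.0004  0.0002 -0.0005] rows 0.0
clock: 50.45
tool_pos: [0.6173, -0.0671, 0.113]
eef_rot: [0.707, -0.0, -0.0, -0.707]
contact_force: [0.3, -0.1, -0.2]
opening: 0.597
t 50.45 pos [617.3 -67.1 113. ] yaw(x) -0.0 tilt 0.07 open 52.6 F [ 0.3 -0.1 -0.2] q [ 0.59  1.12 -1.18  1.65  1.12  1.19 -0.88]
shift [-0.2 47.  -0.1] |d| 47.0 rows 1.1 rotvec [ 0.0005 -0.     -0.0012] rows 0.0
```

```bash
python3 -m inch '[[0,6,0,0,0,0],[0,8,0,0,0,0],[0,8,0,0,0,0],[0,8,0,0,0,0],[0,7,0,0,0,0],[0,5,0,0,0,0],[0,4,0,0,0,0],[0,0,0,0,0,0]]'; python3 -c "
from h import *
plan([.617,-.0673,.066],0)
";python3 -m inch '[[0,0,0,0,0,0],[0,0,0,0,0,0],[0,0,0,0,0,0],[0,0,0,0,0,0]]' 70; python3 -m inch '[[0,-15,0,0,0,0],[0,-25,0,0,0,0],[0,-30,0,0,0,0],[0,-20,0,0,0,0],[0,-5,0,0,0,0],[0,0,0,0,0,0]]' 76;  python3 -c "
from h import *
wsnap('w15')
plan([.5567,.1941,.15],20)
plan([.5567,.1941,.15],0)
"
```

```text
clock: 51.12
tool_pos: [0.6172, -0.067, 0.0668]
eef_rot: [0.707, -0.0, -0.001, -0.707]
contact_force: [0.5, -0.5, -0.7]
opening: 0.597
t 51.12 pos [617.2 -67.   66.8] yaw(x) 0.0 tilt 0.08 open 52.6 F [ 0.5 -0.5 -0.7] q [ 0.58  1.18 -1.14  1.67  1.19  1.14 -0.92]
shift [-0.2  0.8 -0.3] |d| 0.9 rows 0.0 rotvec [ 0.0002  0.0001 -0.0013] rows 0.0
clock: 51.45
tool_pos: [0.618, -0.0668, 0.0684]
eef_rot: [0.707, 0.0, 0.0, -0.707]
contact_force: [0.2, 0.3, 0.2]
opening: 0.794
clock: 51.95
tool_pos: [0.6188, -0.0664, 0.1655]
eef_rot: [-0.707, -0.001, -0.001, 0.707]
contact_force: [0.4, 0.7, 0.2]
opening: 0.86
t 51.95 pos [618.8 -66.4 165.5] yaw(x) 0.0 tilt 0.23 open 75.8 F [0.4 0.7 0.2] q [ 0.6   1.06 -1.23  1.62  1.05  1.24 -0.84]
t 52.00 pos [617.9 -67.  163.6] yaw(x) -0.0 tilt 0.08 open 75.9 F [-0.1 -0.9 -0.3] q [ 0.6   1.06 -1.22  1.62  1.05  1.24 -0.84]
shift [-61.2  13.3 261.1] |d| 268.5 rows 6.4 rotvec [ 0.0009 -0.3491  0.001 ] rows 2.8
t 52.00 pos [617.9 -67.  163.6] yaw(x) -0.0 tilt 0.08 open 75.9 F [-0.1 -0.9 -0.3] q [ 0.6   1.06 -1.22  1.62  1.05  1.24 -0.84]
shift [-61.2  13.3 261.1] |d| 268.5 rows 6.4 rotvec [ 0.0007 -0.0001  0.0012] rows 0.0
```

View pics/w15.png

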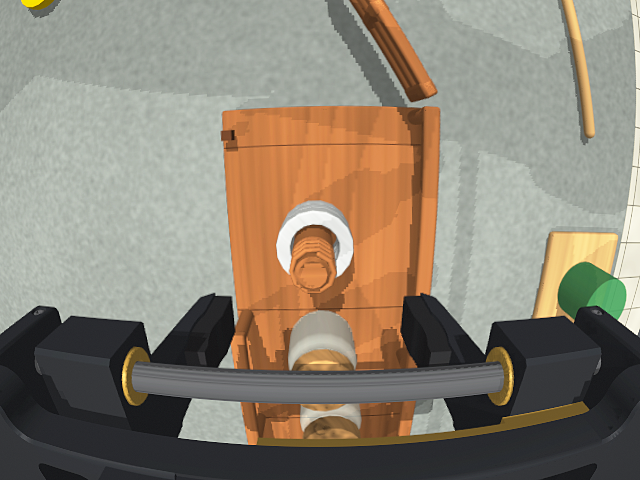

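```bash
python3 -m inch '[[-4,0,16,0,0,0],[-7,0,30,0,0,0],[-8,0,34,0,0,0],[-8,0,34,0,0,0],[-8,0,34,0,0,0],[-8,0,34,0,0,0],[-8,0,34,0,0,0],[-6,0,26,0,0,0],[-3,0,14,0,0,0],[-1.2,0,5,0,-0.125,0],[0,5,0,0,-0.125,0],[0,8,0,0,-0.125,0]]' 76; python3 -m inch '[[0,8,0,0,-0.125,0],[0,8,0,0,-0.125,0],[0,8,0,0,-0.125,0],[0,8,0,0,-0.125,0],[0,8,0,0,-0.125,0],[0,0,0,0,-0.125,0],[0,0,0,0,-0.125,0],[0,0,0,0,-0.125,0],[0,0,0,0,-0.125,0],[0,0,0,0,-0.125,0],[0,0,0,0,-0.125,0],[0,0,0,0,-0.125,0]]';  python3 -m inch '[[0,0,0,0,-0.045,0],[0,0,0,0,0,0],[0,0,0,0,0,0]]'; python3 -c "
from h import *
plan([.5567,.1941,.006],110)
s,M,p=wsnap('w16'); print(wpx(s,M,p,[.5567,.1941,.014]))
"
```

```text
clock: 53.0
tool_pos: [0.5559, 0.1946, 0.1488]
eef_rot: [0.694, 0.134, -0.135, -0.694]
contact_force: [-0.2, -0.7, 0.7]
opening: 0.863
clock: 54.0
tool_pos: [0.5557, 0.1934, 0.108]
eef_rot: [-0.416, -0.57, 0.572, 0.417]
contact_force: [0.8, 0.8, 0.1]
opening: 0.866
clock: 54.25
tool_pos: [0.5559, 0.1936, 0.1085]
eef_rot: [-0.406, -0.578, 0.58, 0.406]
contact_force: [-1.1, -0.4, 1.0]
opening: 0.862
t 54.25 pos [555.9 193.6 108.5] yaw(x) 109.9 tilt 0.13 open 75.9 F [-1.1 -0.4  1. ] q [ 0.22  1.22 -1.39  1.75  1.25  1.34  0.45]
shift [  0.2 102.5  -1.1] |d| 102.5 rows 2.5 rotvec [-0.0022 -0.0012 -0.0005] rows 0.0
t 54.25 pos [555.9 193.6 108.5] yaw(x) 109.9 tilt 0.13 open 75.9 F [-1.1 -0.4  1. ] q [ 0.22  1.22 -1.39  1.75  1.25  1.34  0.45]
[317.27513959 251.76177084]
```

View pics/w16.png

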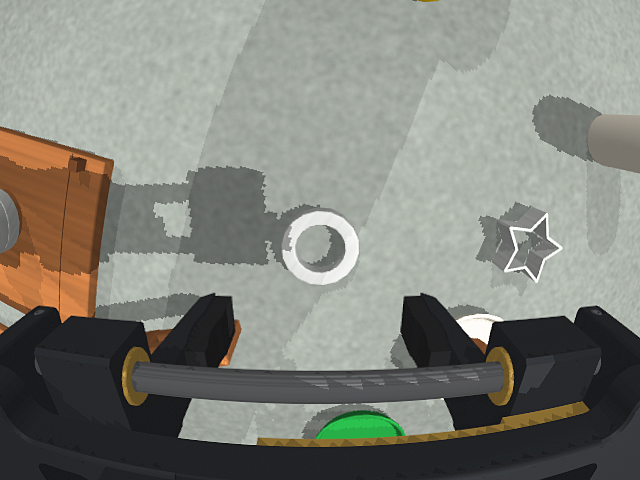

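```bash
python3 -m inch '[[0,24,-0.8,0,0,0],[0,30,0,0,0,0],[0,24,0,0,0,0],[0,14,0,0,0,0],[0,7,0,0,0,0],[0,0,0,0,0,0],[0,0,0,0,0,0]]' 76 10
python3 -m inch '[[0,0,0,0,0,0],[0,0,0,0,0,0],[0,0,0,0,0,0],[0,0,0,0,0,0],[0,0,0,0,0,0]]' 45 10
python3 -c "
from h import *
show()"
python3 -m inch '[[0,0,0,0,0,0],[0,0,0,0,0,0],[0,0,0,0,0.125,0],[0,0,0,0,0.125,0],[0,0,0,0,0.125,0],[0,0,0,0,0.125,0],[0,0,0,0,0.125,0],[0,0,0,0,0.125,0],[0,0,0,0,0.125,0],[0,0,0,0,0.125,0],[0,0,0,0,0.125,0],[0,0,0,0,0.125,0]]' 66;
python3 -m inch '[[0,0,0,0,0.125,0],[0,0,0,0,0.125,0],[0,0,0,0,0.07,0],[0,0,0,0,0,0]]'
python3 -m inch '[[0,0,0,0,0,0],[0,0,0,0,0,0],[0,0,0,0,0,0],[0,0,0,0,0,0],[0,0,0,0,0,0]]' 45 12;python3 -c "
from h import *
plan([.617,-.0673,.16],0)"
```

```text
clock: 54.88
tool_pos: [0.5574, 0.195, 0.0116]
eef_rot: [0.405, 0.58, -0.579, -0.406]
contact_force: [-0.0, 0.9, 0.8]
opening: 0.86
clock: 55.3
tool_pos: [0.5577, 0.1948, 0.0118]
eef_rot: [0.406, 0.58, -0.579, -0.405]
contact_force: [-0.6, 0.3, 4.5]
opening: 0.604
t 55.30 pos [557.7 194.8  11.8] yaw(x) 110.0 tilt 0.09 open 53.2 F [-0.6  0.3  4.5] q [ 0.2   1.36 -1.3   1.77  1.41  1.27  0.4 ]
clock: 56.3
tool_pos: [0.5571, 0.1941, 0.0105]
eef_rot: [0.669, 0.23, -0.231, -0.668]
contact_force: [0.0, -0.4, -0.3]
opening: 0.748
clock: 56.63
tool_pos: [0.5572, 0.1942, 0.0107]
eef_rot: [0.697, 0.122, -0.123, -0.696]
contact_force: [0.5, -0.3, 0.0]
opening: 0.747
clock: 57.05
tool_pos: [0.5572, 0.1943, 0.0108]
eef_rot: [0.696, 0.123, -0.123, -0.696]
contact_force: [-0.3, 0.4, -0.1]
opening: 0.608
t 57.05 pos [557.2 194.3  10.8] yaw(x) 20.1 tilt 0.01 open 53.6 F [-0.3  0.4 -0.1] q [ 0.18  1.31 -1.22  1.77  1.37  1.19 -1.16]
shift [ -33.7 -149.2 -266.3] |d| 307.1 rows 7.4 rotvec [ 2.000e-04  3.505e-01 -1.000e-04] rows 2.8
```

```bash
python3 -m inch '[[0,0,0,0,0,0],[0,0,0,0,0,0],[0,2,0,0,0,0],[0,2,0,0,0,0],[0,0,0,0,0,0]]' 62; python3 -m inch '[[0,0,0,0,0,0],[0,0,0,0,0,0],[0,0,0,0,0,0],[0,0,0,0,0,0]]' 45 12; python3 -c "
from h import *
show()"; python3 -m inch '[[0,-10,0,0,0,0],[0,-25,0,0,0,0],[0,-35,0,0,0,0],[0,-35,0,0,0,0],[0,-30,0,0,0.125,0],[0,-15,0,0,0.125,0],[0,-4,0,0,0.1,0],[0,0,0,0,0,0]]'; python3 -c "
from h import *
plan([.617,-.0673,.16],0)"
```

```text
clock: 57.47
tool_pos: [0.5571, 0.1942, 0.0064]
eef_rot: [0.696, 0.123, -0.123, -0.696]
contact_force: [-0.1, 0.7, 0.1]
opening: 0.7
clock: 57.8
tool_pos: [0.5573, 0.1944, 0.0069]
eef_rot: [0.696, 0.123, -0.123, -0.696]
contact_force: [0.2, -0.2, -1.0]
opening: 0.62
t 57.80 pos [557.3 194.4   6.9] yaw(x) 20.1 tilt 0.01 open 54.6 F [ 0.2 -0.2 -1. ] q [ 0.18  1.32 -1.22  1.77  1.38  1.19 -1.16]
clock: 58.47
tool_pos: [0.5579, 0.1953, 0.1638]
eef_rot: [-0.707, -0.001, -0.002, 0.708]
contact_force: [-0.0, 0.1, -0.6]
opening: 0.613
t 58.47 pos [557.9 195.3 163.8] yaw(x) -0.1 tilt 0.24 open 54.0 F [-0.   0.1 -0.6] q [ 0.21  1.08 -1.32  1.72  1.1   1.28 -1.38]
shift [  59.6    3.6 -262.5] |d| 269.2 rows 6.5 rotvec [-0.0014 -0.002   0.0039] rows 0.0
```

```bash
python3 -m inch '[[3,0,-12,0,0,0],[7,0,-28,0,0,0],[8,0,-35,0,0,0],[8,0,-35,0,0,0],[8,0,-35,0,0,0],[8,0,-35,0,0,0],[7,0,-32,0,0,0],[5,0,-25,0,0,0],[3,0,-15,0,0,0],[1.6,0,-7.5,0,0,0],[0,0,0,0,0,0],[0,0,0,0,0,0]]';python3 -m inch '[[0,0,0,0,0,0],[0,0,0,0,0,0]]'; python3 -c "
from h import *
plan([.617,-.0673,.125],0)
wsnap('w17')"
```

```text
clock: 59.47
tool_pos: [0.6152, -0.0647, 0.1604]
eef_rot: [-0.707, -0.0, 0.001, 0.707]
contact_force: [-0.9, 0.1, -0.6]
opening: 0.617
clock: 59.63
tool_pos: [0.6156, -0.0633, 0.161]
eef_rot: [-0.707, -0.001, 0.001, 0.707]
contact_force: [-0.6, -0.1, -2.1]
opening: 0.617
t 59.63 pos [615.6 -63.3 161. ] yaw(x) 0.2 tilt 0.03 open 54.3 F [-0.6 -0.1 -2.1] q [ 0.63  1.12 -1.33  1.63  1.12  1.33 -0.89]
shift [ 1.4 36.  -4. ] |d| 36.3 rows 0.9 rotvec [-0.0006  0.0036  0.0001] rows 0.0
t 59.63 pos [615.6 -63.3 161. ] yaw(x) 0.2 tilt 0.03 open 54.3 F [-0.6 -0.1 -2.1] q [ 0.63  1.12 -1.33  1.63  1.12  1.33 -0.89]
```

View pics/w17.png

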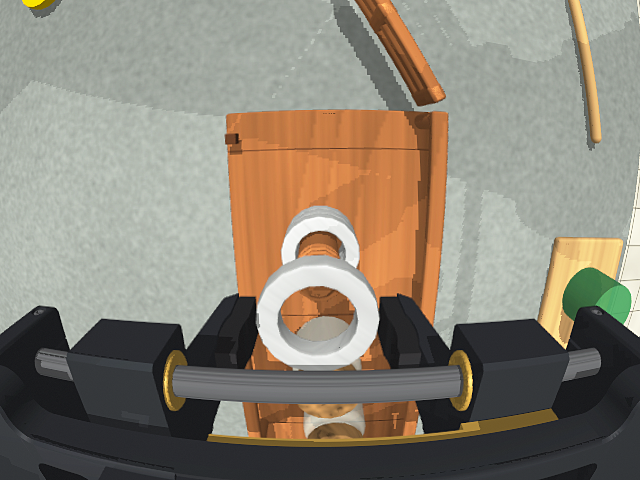

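```bash
python3 -m inch '[[1,10,-2.5,0,0,0],[0,14,0,0,0,0],[0,8,0,0,0,0],[0,3,0,0,0,0],[0,0,0,0,0,0],[0,0,0,0,0,0],[0,0,0,0,0,0]]'; python3 -c "
from h import *
plan([.617,-.0673,.125],0)
"
```

```text
clock: 60.27
tool_pos: [0.6171, -0.0673, 0.1262]
eef_rot: [-0.707, -0.0, -0.0, 0.707]
contact_force: [0.2, 0.1, -0.5]
opening: 0.619
t 60.27 pos [617.1 -67.3 126.2] yaw(x) 0.0 tilt 0.05 open 54.5 F [ 0.2  0.1 -0.5] q [ 0.62  1.16 -1.3   1.65  1.17  1.3  -0.91]
shift [-0.1  1.2 -0. ] |d| 1.2 rows 0.0 rotvec [-0.0005  0.0001  0.0006] rows 0.0
```

```bash
python3 -m inch '[[0,4,0,0,0,0],[0,4,0,0,0,0],[0,4,0,0,0,0],[0,0,0,0,0,0]]'; python3 -m inch '[[0,6,0,0,0,0],[0,7,0,0,0,0],[0,7,0,0,0,0],[0,6,0,0,0,0],[0,5,0,0,0,0],[0,3,0,0,0,0],[0,0,0,0,0,0]]'; python3 -c "
from h import *
plan([.617,-.0673,.079],0)
";python3 -m inch '[[0,0,0,0,0,0],[0,0,0,0,0,0],[0,0,0,0,0,0],[0,0,0,0,0,0]]' 70; python3 -m inch '[[0,-15,0,0,0,0],[0,-25,0,0,0,0],[0,-30,0,0,0,0],[0,-10,0,0,0,0],[0,0,0,0,0,0],[0,0,0,0,0,0]]' 76;  python3 -c "
from h import *
show();wsnap('w18')
"
```

```text
clock: 60.6
tool_pos: [0.6163, -0.0679, 0.1128]
eef_rot: [0.707, -0.001, -0.001, -0.707]
contact_force: [0.0, 0.0, -0.2]
opening: 0.616
clock: 61.18
tool_pos: [0.6164, -0.0677, 0.0789]
eef_rot: [0.707, -0.0, -0.001, -0.707]
contact_force: [-0.9, -0.7, -0.3]
opening: 0.615
t 61.18 pos [616.4 -67.7  78.9] yaw(x) 0.0 tilt 0.07 open 54.2 F [-0.9 -0.7 -0.3] q [ 0.61  1.22 -1.26  1.67  1.24  1.25 -0.94]
shift [ 0.6 -0.1  0.4] |d| 0.7 rows 0.0 rotvec [ 0.0002  0.0002 -0.0013] rows 0.0
clock: 61.52
tool_pos: [0.6171, -0.0675, 0.0803]
eef_rot: [-0.707, -0.0, -0.0, 0.707]
contact_force: [-1.0, -1.1, 0.1]
opening: 0.795
clock: 62.02
tool_pos: [0.617, -0.0678, 0.1604]
eef_rot: [0.707, 0.0, 0.0, -0.707]
contact_force: [-1.0, 0.7, 1.2]
opening: 0.86
t 62.02 pos [617.  -67.8 160.4] yaw(x) -0.0 tilt 0.08 open 75.8 F [-1.   0.7  1.2] q [ 0.63  1.12 -1.33  1.63  1.12  1.33 -0.88]
t 62.02 pos [617.  -67.8 160.4] yaw(x) -0.0 tilt 0.08 open 75.8 F [-1.   0.7  1.2] q [ 0.63  1.12 -1.33  1.63  1.12  1.33 -0.88]
```

View pics/w18.png

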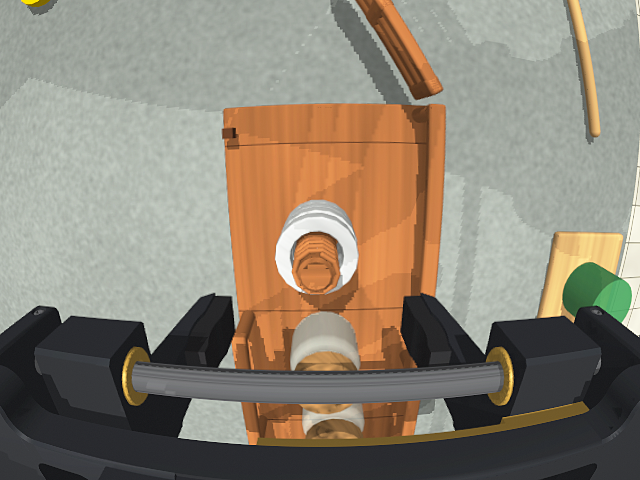

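All four cutters are stacked flat on the post, at about (316,250) in the wrist view. Last is the gate. I'll work out the push path.

```bash
python3 scan.py t6
python3 - <<'E'
from h import *
s=load("pics/t6.npz"); W=cloud(s); Z=np.nan_to_num(W[...,2])
roi=np.zeros(Z.shape,bool); roi[165:215,258:326]=1
k=roi&(Z>.066)&(Z<.08)&(np.arange(640)<322); P=W[k]; g=cv2.fitLine(P[:,:2].astype(np.float32),cv2.DIST_HUBER,0,.01,.01).ravel(); print("gate",g,P[P[:,1].argmin()],P[P[:,1].argmax()], k.sum())
h=np.array([.697,.036]); prev=None
a0=np.degrees(np.arctan2(-g[1]*np.sign(-g[1]) if 0 else abs(g[1]),-abs(g[0]))); print("ang",a0)
for th in [120,126,132,138,144,150,156,162,168,174,178,181,182.5]:
    t=np.radians(th); d=np.array([np.cos(t),np.sin(t)]); n=np.array([np.sin(t),-np.cos(t)])
    p=h+.10*d+n*(.005+.0175*abs(n[0])+.009*abs(n[1]))
    print(th,(p*1e3).round(1), None if prev is None else ((p-prev)*1e3).round(1)); prev=p
plan([.681,.142,.16],0)
E
```

```text
[130.0, 225.0] [594.4 456.2  28.7]
gate [ 0.508114   -0.8612898   0.660833    0.10106064] [0.6943677  0.03912607 0.06863907] [0.62865184 0.16208109 0.07006265] 299
ang 120.538284
120 [668.4 134.9] None
126 [658.  131.3] [-10.4  -3.7]
132 [647.9 126.4] [-10.1  -4.9]
138 [638.3 120.3] [-9.6 -6.1]
144 [629.4 113. ] [-9.  -7.3]
150 [621.2 104.7] [-8.2 -8.4]
156 [613.9  95.3] [-7.3 -9.4]
162 [607.8  84.9] [ -6.2 -10.3]
168 [602.8  73.9] [ -4.9 -11.1]
174 [599.2  62.1] [ -3.6 -11.7]
178 [597.6  54.1] [-1.6 -8.1]
181 [596.8  48.6] [-0.8 -5.5]
182.5 [596.5  46.4] [-0.3 -2.2]
t 62.12 pos [616.1 -68.2 158.6] yaw(x) 0.0 tilt 0.13 open 76.1 F [-0.5 -0.6  0. ] q [ 0.63  1.12 -1.33  1.63  1.12  1.33 -0.88]
shift [ 64.9  -1.8 210.1] |d| 219.9 rows 5.3 rotvec [ 0.0012  0.0001 -0.002 ] rows 0.0
```

```bash
python3 -m inch '[[6,0,20,0,0,0],[10,0,32,0,0,0],[11,0,36,0,0,0],[11,0,36,0,0,0],[11,0,36,0,0,0],[10,0,30,0,0,0],[6,0,18,0,0,0],[3,0,5,0,0,0],[0,0,0,0,0,0],[0,0,0,0,0,0]]' 0 10; python3 -c "
from h import *
plan([.683,.143,.045],0)
wsnap('w19')
"
```

```text
clock: 62.95
tool_pos: [0.6846, 0.1437, 0.1586]
eef_rot: [0.708, -0.001, -0.0, -0.706]
contact_force: [-0.8, -0.4, 0.3]
opening: 0.127
t 62.95 pos [684.6 143.7 158.6] yaw(x) -0.1 tilt 0.15 open 11.2 F [-0.8 -0.4  0.3] q [ 0.23  1.17 -1.28  1.35  1.11  1.4  -1.03]
shift [ -1.4 113.6  -0.5] |d| 113.6 rows 2.7 rotvec [ 0.0022 -0.001  -0.0015] rows 0.0
t 62.95 pos [684.6 143.7 158.6] yaw(x) -0.1 tilt 0.15 open 11.2 F [-0.8 -0.4  0.3] q [ 0.23  1.17 -1.28  1.35  1.11  1.4  -1.03]
```

View pics/w19.png

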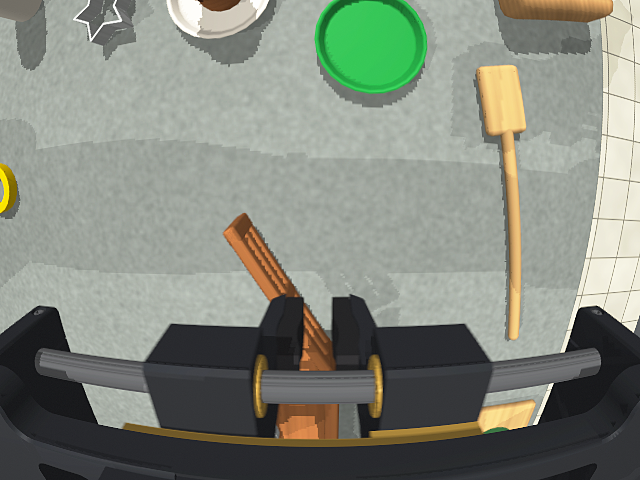

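```bash
python3 -c "
from h import *
s=load('pics/w19.npz'); M,p=s['M'],s['p0']
for q in [p-[0,0,p[2]-.071],p-[.03,0,p[2]-.071],p+[0,-.009,.071-p[2]]]: print(wpx(s,M,p,q))
print(wplane(s,M,p,239,218,.071), wplane(s,M,p,290,300,.071))
"
```

```text
[317.94258232 253.04482162]
[272.55838684 253.00768293]
[317.93956494 265.83906254]
[0.63336088 0.16767937 0.071     ] [0.6652752  0.10936949 0.071     ]
```

```bash
python3 -m inch '[[4,20,2,0,0,0],[0,30,0,0,0,0],[0,30,0,0,0,0],[0,20,0,0,0,0],[0,10,0,0,0,0],[0,3,0,0,0,0],[0,0,0,0,0,0],[0,0,0,0,0,0]]' 0 10; python3 -c "
from h import *
plan([.6684,.1349,.045],0)
"
```

```text
clock: 63.67
tool_pos: [0.6896, 0.1478, 0.0485]
eef_rot: [-0.707, -0.0, -0.001, 0.708]
contact_force: [0.0, 0.3, 0.1]
opening: 0.005
t 63.67 pos [689.6 147.8  48.5] yaw(x) -0.0 tilt 0.13 open 0.4 F [0.  0.3 0.1] q [ 0.21  1.3  -1.21  1.39  1.23  1.28 -1.08]
shift [-21.2   3.5 -12.9] |d| 25.0 rows 0.6 rotvec [-0.0015 -0.0006  0.0018] rows 0.0
```

Now push along the arc: the shifts are world x along tool x and world y along tool z.

```bash
python3 -m inch '[[-7,0,-4,0,0,0],[-7,0,-4,0,0,0],[-7,0,-5,0,0,0],[-10.4,0,-3.7,0,0,0],[-10.1,0,-4.9,0,0,0],[-9.6,0,-6.1,0,0,0],[-9,0,-7.3,0,0,0]]'; python3 -c "
from h import *
plan([.6212,.1047,.045],0)
wsnap('w20')
"
```

```text
clock: 64.25
tool_pos: [0.6296, 0.1133, 0.0493]
eef_rot: [-0.707, -0.001, -0.001, 0.708]
contact_force: [-0.0, -0.1, 0.0]
opening: 0.007
t 64.25 pos [629.6 113.3  49.3] yaw(x) 0.0 tilt 0.24 open 0.6 F [-0.  -0.1  0. ] q [ 0.3   1.26 -1.22  1.62  1.26  1.22 -1.2 ]
shift [-8.4  4.2 -8.6] |d| 12.7 rows 0.3 rotvec [-0.0016  0.0004  0.0038] rows 0.0
t 64.25 pos [629.6 113.3  49.3] yaw(x) 0.0 tilt 0.24 open 0.6 F [-0.  -0.1  0. ] q [ 0.3   1.26 -1.22  1.62  1.26  1.22 -1.2 ]
```

View pics/w20.png

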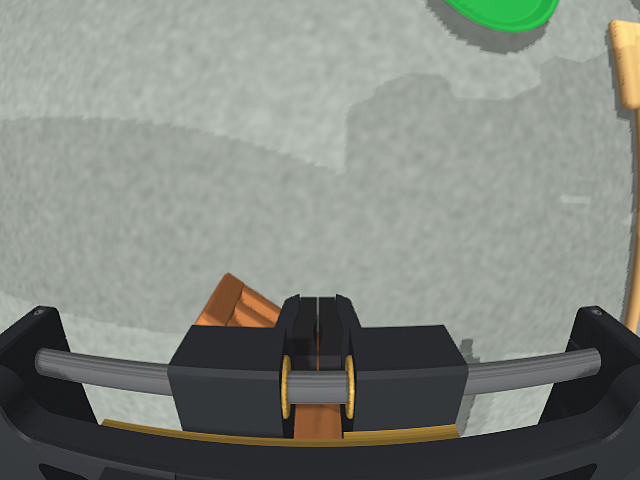

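```bash
python3 -m inch '[[-8.2,0,-8.4,0,0,0],[-7.3,0,-9.4,0,0,0],[-6.2,0,-10.3,0,0,0],[-4.9,0,-11.1,0,0,0],[-3.6,0,-9,0,0,0],[0,0,-4,0,0,0],[0,0,0,0,0,0]]'; python3 -c "
from h import *
plan([.5968,.0486,.045],0)
"
```

```text
clock: 64.88
tool_pos: [0.5987, 0.0585, 0.0468]
eef_rot: [0.708, -0.001, 0.001, -0.707]
contact_force: [-0.1, -0.2, -0.3]
opening: 0.003
t 64.88 pos [598.7  58.5  46.8] yaw(x) -0.1 tilt 0.07 open 0.3 F [-0.1 -0.2 -0.3] q [ 0.41  1.25 -1.22  1.73  1.28  1.18 -1.22]
shift [-1.9  1.8 -9.9] |d| 10.2 rows 0.2 rotvec [ 0.0012 -0.002  -0.0001] rows 0.0
```

```bash
python3 -m inch '[[0,0,-3,0,0,0],[0,0,-3,0,0,0],[0,0,-2,0,0,0],[0,0,-1.5,0,0,0],[0,0,0,0,0,0],[0,0,0,0,0,0]]'; python3 -c "
from h import *
from plant import r
show()
s=r.snapshot('scene');cv2.imwrite('pics/s3.png',cv2.resize(s['img'][180:340,150:390,::-1],None,fx=3,fy=3))
"
```

```text
clock: 65.38
tool_pos: [0.5987, 0.0525, 0.047]
eef_rot: [-0.706, -0.001, 0.0, 0.708]
contact_force: [0.0, 5.3, -2.0]
opening: 0.003
t 65.38 pos [598.7  52.5  47. ] yaw(x) 0.1 tilt 0.17 open 0.2 F [ 0.   5.3 -2. ] q [ 0.42  1.25 -1.22  1.74  1.29  1.18 -1.2 ]
```

View pics/s3.png

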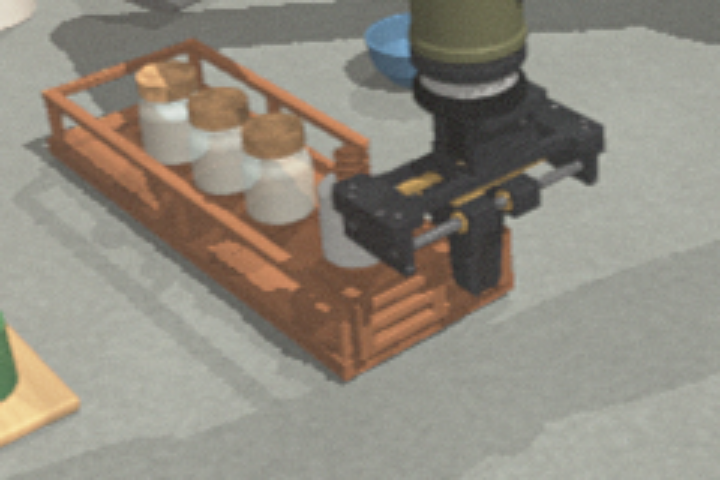

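The fingers now meet 5 N, well above the 0.3 N of hinge friction, so the gate is at its stop. I'll add a small push, then back off and check.

```bash
python3 -m inch '[[0,0,-1,0,0,0],[0,0,0,0,0,0],[0,0,0,0,0,0],[0,0,0,0,0,0]]'; python3 -m inch '[[0,0,6,0,0,0],[0,-5,15,0,0,0],[0,-20,20,0,0,0],[0,-30,25,0,0,0],[0,-35,25,0,0,0],[0,-35,25,0,0,0],[0,-25,25,0,0,0],[0,-10,10,0,0,0],[0,0,0,0,0,0]]';  python3 -c "
from h import *
from plant import r
show()
s=r.snapshot('scene');cv2.imwrite('pics/s4.png',s['img'][:,:,::-1]);np.savez('pics/s4.npz',**s);cv2.imwrite('pics/s4z.png',cv2.resize(s['img'][180:330,150:350,::-1],None,fx=3.5,fy=3.5))
s=r.snapshot('top');cv2.imwrite('pics/t7.png',s['img'][:,:,::-1]);np.savez('pics/t7.npz',**s)
"
```

```text
clock: 65.77
tool_pos: [0.5986, 0.0524, 0.0471]
eef_rot: [-0.705, -0.001, 0.0, 0.709]
contact_force: [0.2, 7.1, -3.2]
opening: 0.006
clock: 66.52
tool_pos: [0.5983, 0.2035, 0.208]
eef_rot: [-0.706, -0.003, 0.0, 0.708]
contact_force: [-0.5, 0.1, 1.0]
opening: 0.007
t 66.52 pos [598.3 203.5 208. ] yaw(x) 0.3 tilt 0.30 open 0.6 F [-0.5  0.1  1. ] q [ 0.19  1.06 -1.34  1.55  1.04  1.37 -1.25]
```

View pics/s4z.png

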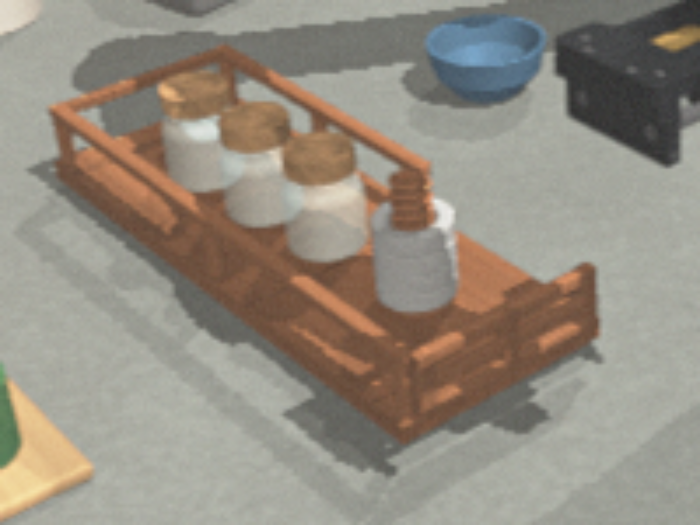

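View pics/t7.png

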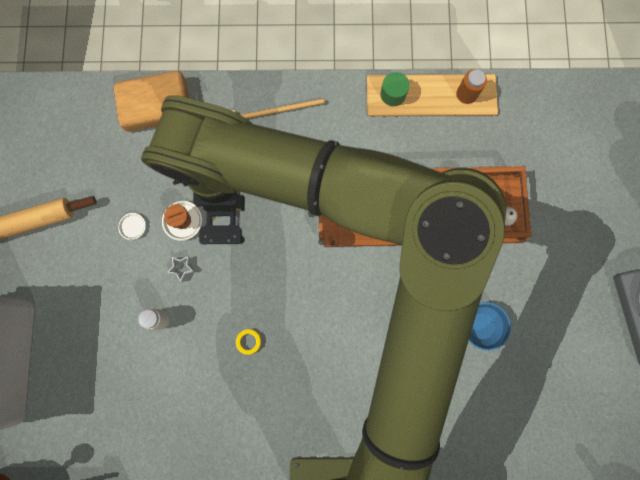

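The scene view shows the gate shut and the four rings stacked flat. A last check by numbers:

Run:
```python
from h import *
s=load("pics/s4.npz"); W=cloud(s); Z=np.nan_to_num(W[...,2])
X,Y=W[...,0],W[...,1]
k=(Z>.060)&(Z<.075)&(X>.56)&(X<.68)&(Y>.02)&(Y<.075); P=W[k]; g=cv2.fitLine(P[:,:2].astype(np.float32),cv2.DIST_HUBER,0,.01,.01).ravel()
print("gate",k.sum(),g,"angle to shelf x (1,.02):",np.arctan2(g[1],g[0])-.0201)
k=(np.hypot(X-.617,Y+.065)<.035)&(Z>.075)&(Z<.092)&(np.hypot(X-.617,Y+.065)>.016)&(W[...,0]>0)
P=W[k]; top=P[P[:,2]>.081]; print("stack top n",len(top),"z",np.median(top[:,2]),"ctr",(top.max(0)+top.min(0))/2)
A=np.c_[top[:,:2],np.ones(len(top))]; print("tilt",np.linalg.lstsq(A,top[:,2],rcond=None)[0][:2])
k=(np.hypot(X-.606,Y-.348)<.05)&(Z>.055)&(Z<.07); P=W[k]; print("knob top",len(P),np.median(P,0),(P.max(0)+P.min(0))/2)
A=np.c_[P[:,:2],np.ones(len(P))]; print("tilt",np.linalg.lstsq(A,P[:,2],rcond=None)[0][:2])
for o in rings(s): print(o)
show()
```

```text
gate 280 [0.9999368  0.01124272 0.6083623  0.04271723] angle to shelf x (1,.02): -0.008857044
stack top n 117 z 0.08263149424715016 ctr [ 0.61757918 -0.0642291   0.08334037]
tilt [0.00153712 0.00439184]
knob top 519 [0.60990025 0.35122991 0.06004247] [0.60646621 0.35002993 0.05901258]
tilt [-0.02350564 -0.01215626]
([629.0, 137.0], [-0.9761, 0.399, 0.2789], [41.0, 67.0, 118.0])
([436.0, 270.0], [0.3451, 0.1995, 0.0281], [225.0, 200.0, 95.0])
([347.0, 383.0], [0.7273, 0.3008, 0.044], [88.0, 163.0, 97.0])
([475.0, 398.0], [0.5976, 0.4618, 0.0294], [232.0, 227.0, 216.0])
t 66.62 pos [598.4 197.6 203.3] yaw(x) -0.0 tilt 0.23 open 0.5 F [ 0.2 -0.1 -0.3] q [ 0.19  1.06 -1.33  1.56  1.05  1.37 -1.25]
```

View pics/s4.png

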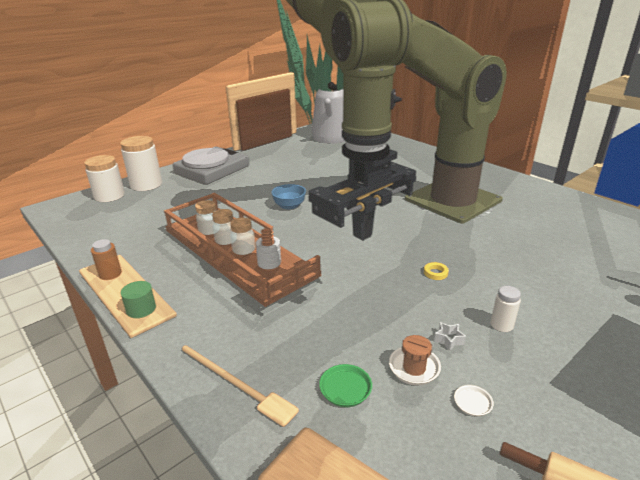

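```bash
python3 -m inch '[[0,0,0,0,0,0],[0,0,0,0,0,0],[0,0,0,0,0,0],[0,0,0,0,0,0],[0,0,0,0,0,0],[0,0,0,0,0,0]]'; python3 -c "
from plant import r
print(r.finish_job())"
```

```text
clock: 67.12
tool_pos: [0.5985, 0.1988, 0.2044]
eef_rot: [0.707, -0.0, -0.0, -0.707]
contact_force: [-1.1, 0.6, -0.5]
opening: 0.007
the job is handed in; nothing more can be done
None
```

The job is done and handed in at 67 s of the 210 s allowed; no verdict was reported.

- **Knob:** I unscrewed it 2.3 turns in three grips, raising the arm with the thread (wrist forces about 5 N or less), then lifted it off and stood it in the larger white dish.
- **Cutters:** All four tin cutters went onto the post one at a time. Each was gripped twice, 90° apart, to centre it. The yellow ring was left alone.
- **Gate:** I pushed it shut last, with closed fingers, until it met its stop (about 7 N), then backed the arm off.

Last checks, from the scene camera:

| Item | Reading |
|---|---|
| Gate | about 0.01 rad from shut |
| Cutter stack | top near 83 mm (84 mm expected for four lying flat), tilt under 0.01 rad |
| Knob | about 1 mm from the dish centre, top near 60 mm (61 mm expected), tilt about 0.03 rad |

- **Bystanders:** They look unmoved in the pictures; I did not measure them at the end.
- **Disagreements between cameras:** The fixed cameras read about 2–3.5 mm off the arm's own position in y, and the wrist camera about 4 mm along its viewing side. I used the arm's position while it held the knob as the post axis. The scene camera's stack centre differs from that axis by about 3 mm in y, which matches this offset.

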